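# Clear the brass chips off the surface plate

### The job

Slide the dark setting master sideways on the granite plate, without lifting or tipping it, from the ring it stands on to the middle of the empty yellow ring, and let go. Then take the scraper from its sloping rest, wipe all four brass chips with it (not with the fingers) over the front edge of the plate into the red tray that stands there, and put the scraper back in its rest as it stood. Leave the oil bottle, the plug gauge and the deburring tool where they are.

Things in the scene. Friction and masses are not known exactly. Their poses are not given: they have to be found in the camera images.
- plate: Dark granite surface plate, fixed to the bench, 200 (x) by 280 (y) by 45 mm high; origin at the centre of its underside on the bench, its -x edge is the front edge (towards the robot, above the red tray), z up; its top is 45 mm above the origin. It may stand turned a little about z.
- home_ring (a point): Centre, on the plate's top, of the thin yellow ring (72 mm diameter, flat) on which the master stands at first; plate coordinates x +45, y -70 mm.
- park_ring (a point): Centre, on the plate's top, of the empty yellow ring (72 mm diameter, flat) to which the master is to be slid; plate coordinates x +45, y +85 mm. The path between the rings is free of chips.
- chip_lane (a point): Point on the plate's top half-way between front and back edge (plate coordinates x 0, y -70 mm); the middle line of the red tray, along the plate's x axis, passes through it. All chips lie within 55 mm of this line and at plate x below 2 mm. The front edge lies 100 mm from it along the plate's -x.
- chip_tray: Open red tray, fixed, 88 (x) by 130 (y) by 28 mm high, walls about 2 mm; origin at the centre of its underside on the bench, axes parallel to the plate's. It stands close against the plate's front edge, its rim 17 mm below the plate's top, its middle 148 mm from the plate's middle along the plate's -x.
- master_c (a point): Setting master, a dark stepped ring about 0.5 kg, 56 mm diameter below, upper land 48 mm diameter (its top 18 mm, grasp there), 53 mm high; point on its axis half-way up (26.5 mm above its underside). Stands loose on the plate.
- chip_0_c (a point): Loose brass chip, an open flat curl about 36 mm across and 7 mm thick, 12 g, lying on the plate in front of the master; point at the middle of the curl, half-way up (it may be an empty spot inside the curl).
- chip_1_c (a point): Loose brass chip, an open flat curl about 36 mm across and 7 mm thick, 12 g, lying on the plate in front of the master; point at the middle of the curl, half-way up (it may be an empty spot inside the curl).
- chip_2_c (a point): Loose brass chip, an open flat curl about 36 mm across and 7 mm thick, 12 g, lying on the plate in front of the master; point at the middle of the curl, half-way up (it may be an empty spot inside the curl).
- chip_3_c (a point): Loose brass chip, an open flat curl about 36 mm across and 7 mm thick, 12 g, lying on the plate in front of the master; point at the middle of the curl, half-way up (it may be an empty spot inside the curl).
- scraper_grip (a point): Loose scraper, 0.3 kg: steel blade 120 mm wide (its y) by 10 mm thick (its x) by 45 mm high, above it a wooden handle 80 mm (y) by 24 mm (x) by 60 mm high; 105 mm in all. Point at the centre of the handle; z points from the blade to the handle's free end, so the blade's straight edge lies 75 mm from the point along -z and the handle's end 30 mm along +z. At first it stands in the rest, handle leaning 35 degrees from vertical towards the rest's -x.
- rest: Blue sheet-metal rest for the scraper, fixed, base 115 (x) by 150 (y) by 7 mm; origin at the centre of its underside, front is -x. A backrest sloping 35 degrees (lean of its top towards -x) carries the blade's front face for 38 mm up; a foot ledge and a 12 mm high lip at its back, 20 mm from the backrest at the foot, and low side cheeks 133 mm apart hold the blade's edge. The handle stands free above. The scraper goes in and out along the slope.
- rest_seat (a point): Point fixed to the rest where the handle's centre (scraper_grip) lies when the scraper is fully home: rest coordinates x -8, y 0, z +85.4 mm.
- oil_bottle_c (a point): Bystander: blue oil bottle, 43 mm diameter, 126 mm high; point on its axis 50 mm up.
- plug_gauge_c (a point): Bystander: plug gauge with black grip lying flat, 112 by 27 by 24 mm; point at its centre.
- deburr_tool_c (a point): Bystander: blue deburring tool lying flat, 147 mm long, 15 mm thick; point at its centre.
Not all that is in view belongs to the job. Leave any orange or turquoise look-alike of the part that bears master_c alone.

How it is judged:
By the outcome, as a careful person would: the job done as asked, in the order asked, and still so for the second after the job is handed in, with the robot touching nothing.
It also fails if it takes over 64 s, if anything falls off the work surface, if the arm or the gripper's body presses on something with over 40 N, if the wrist force passes 120 N, or if a joint passes its speed limit or range.

### The arm

A 6-joint arm with a two-finger parallel gripper is mounted at the origin on a cart in front of the work surface, level with it; the furniture and walls round the work are solid. World frame = base frame: x ahead of the robot, y to its left, z up, the work surface at z = 0. Lengths are in m, angles in rad, forces in N, time in s.
With the tool pointing down it reaches from about 0.3 to 0.875 m from the base axis. Payload 6.4 kg.
Tool frame: the origin (TCP) lies midway between the tips of the shut fingers; the grasp point (between the pads) lies 19 mm behind it; x points along the fingers, y is the direction in which the jaws open and shut, and the axes are right-handed (so a half turn about x gives the same grasp; the last joint's range is limited). The gripper opens to 85 mm and grips with 20 to 120 N. Pads are 22 mm wide; open, the fingers measure 114 mm over their backs; the gripper's body (76 mm by 85 mm) begins 54 mm behind the grasp point. The pads swing forward as they close: fully open they stand 13 mm farther back than shut.
Start: joints at [0.961, 0.181, 1.607, -0, 1.354, -0.206], TCP at [0.226, 0.529, 0.231] pointing down, gripper open.
Joint ranges: [-2.99, 2.99], [-0.89, 2.07], [0.3, 2.58], [-1.14, 4.28], [0, 2.63], [-3.12, 3.12]. Speed limits (rad/s): [2.57, 2.57, 3.01, 3.14, 3.14, 3.14].

### API

Orientations are given as a unit quaternion [w, x, y, z].
In Python, from bench import ctrl gives the robot as it stands.
- The arm moves only by the tool servo_tool, never from a script. Its argument "targets" is a list of rows, each a list of 7 numbers: the turn, a rotation vector about the tool's x, y, z in rad, then the shift along the tool's x, y, z in mm, then the opening, from -1 (shut) to 1 (fully open). A call has exactly 8 rows; each row is the pose to reach, as a shift and turn from the pose measured when the call began, along the tool's axes at that moment; what a row does not reach only later rows make up. A row lasts 1/8 s, in which the tool goes at most 62.5 mm and 10.7 degrees, less where a joint would pass 70% of its speed; a pose out of reach is approached as far as the arm can. A call with a gripper value outside its range is refused whole. The fingers move at their own pace and stop on an object; the grip force is fixed at half the most. Time passes only in rows, so rows that repeat a pose let the fingers close, or fill a call up. It gives the time, the measured TCP pose, the force and the opening at its end, in the units of the state.
- ctrl.get_obs(): the state, without advancing time (a new reading comes with each control period).
- ctrl.camera(name): name is "scene" or "top"; returns a dict with "pixels" (400x640x3 uint8, blue, green, red), "intrinsics" (3x3 intrinsics, pixels), "D" ([k1, k2, p1, p2, k3] as OpenCV has them; the pictures are not rectified), "R" (3x3) and "t" (3): a world point X has camera coordinates R X + t. Camera axes: x right, y down, z forward; pixel columns grow to the right and rows downward; lengths in m; the calibration is good to about 2 mm. A picture is of the moment at which its call begins. There is no depth.
- ctrl.hand_in(): hands the job in, once; it reports no verdict.
The state is a dict: "time_s": time; "q": joint angles; "dq": joint speeds; "joint_efforts": joint torques, N m; "eef_pos": TCP position; "eef_rot": TCP orientation; "wrist_force": force on the tool from outside, world axes, zero at the start; "torque": the same for the moment, N m; "opening": opening from 0.0 (shut) to 1.0 (fully open).
Only numpy, scipy, OpenCV 4.12 (cv2) and the standard library are available. Lean on these libraries where they do the work, as an engineer would, in place of code of your own. Each camera call takes 0.05 s, during which the arm holds its last target.

## Working session

There is one attempt and no reset: what is moved stays moved. The work goes in short steps, Python scripts to look and compute and a tool call to move; the robot and the scene stay as the last step left them, time stands still between calls to the robot, and variables do not carry over. Pictures are saved under pics/ and viewed, and the job is handed in when it is done.

Besides the shell and the picture viewer there is one more tool, called after "Request:" in YAML: its name, and indented under it one key for each argument. servo_tool: Moves the arm, as the interface text tells. Its arguments: {"type":"object","properties":{"targets":{"type":"array","items":{"type":"array","items":{"type":"number"}}}},"required":["targets"]}

```bash
ls; mkdir -p pics; cat > h.py <<'E'
import numpy as np, cv2
from scipy.spatial.transform import Rotation as Ro
from bench import ctrl
def snap(name,fn=None):
    c=ctrl.camera(name)
    c={k:(np.array(v) if not isinstance(v,str) else v) for k,v in c.items()}
    if fn: cv2.imwrite('pics/'+fn,c['pixels'])
    return c
def ray(c,uv):
    p=cv2.undistortPoints(np.array(uv,float).reshape(-1,1,2),c['intrinsics'],c['D']).reshape(-1,2)
    d=np.c_[p,np.ones(len(p))]@c['R']; o=-c['R'].T@c['t']; return o,d
def onz(c,uv,z):
    o,d=ray(c,uv); return o+d*((z-o[2])/d[:,2])[:,None]
def proj(c,X):
    return cv2.projectPoints(np.array(X,float).reshape(-1,1,3),cv2.Rodrigues(c['R'])[0],c['t'],c['intrinsics'],c['D'])[0].reshape(-1,2)
E
python3 - <<'E'
from h import *
for n in ['scene','top']:
    c=snap(n,n+'0.png'); print(n,c['pixels'].shape,-c['R'].T@c['t'],c['R'][2])
print(ctrl.get_obs())
E
```

```text
pics
scene (400, 640, 3) [-0.0305892  -0.88056377  0.54690076] [ 0.54062639  0.73013832 -0.41787694]
top (400, 640, 3) [ 0.4953119  -0.08370507  1.03388332] [ 0.06371508  0.02847651 -0.99756177]
{'time_s': 0.1, 'q': array([ 9.60739803e-01,  1.81483007e-01,  1.60789436e+00,  1.19274984e-05,
        1.35382836e+00, -2.06352648e-01]), 'dq': array([ 9.85183108e-04,  5.84440463e-04, -1.02421966e-03, -3.39487930e-05,
       -1.64931647e-03,  4.50331000e-05]), 'joint_efforts': array([ 5.51018784e-04, -4.45875657e+01, -3.52238095e+01, -2.38974144e-04,
        4.17482472e-03, -1.73093906e-05]), 'eef_pos': array([0.2255919 , 0.52835588, 0.23047171]), 'eef_rot': array([ 0.6925198 ,  0.14124264,  0.69298014, -0.14228627]), 'wrist_force': array([ 0.18896987,  0.39390228, -0.43884317]), 'torque': array([-0.03545931, -0.03563396,  0.02178818]), 'opening': 0.9992766801706588}
```

View pics/scene0.png

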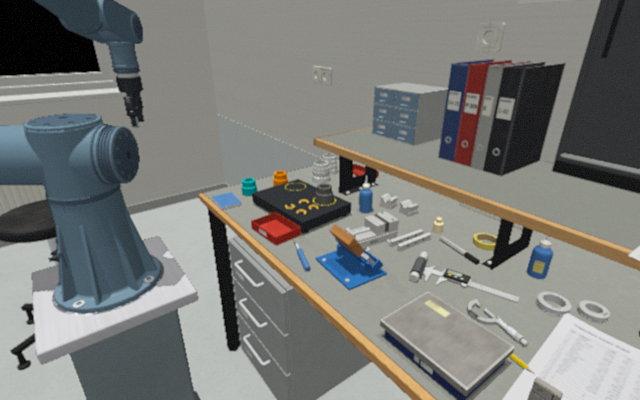

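View pics/top0.png

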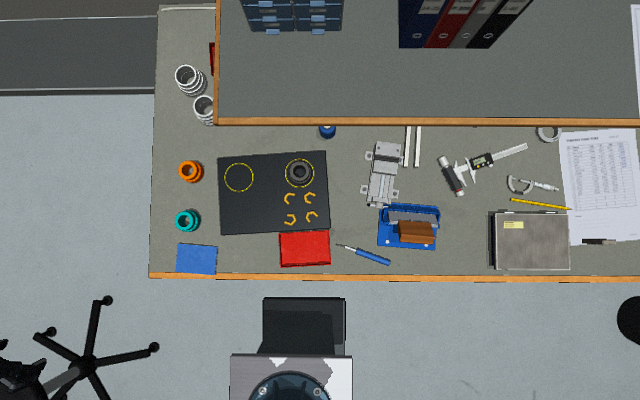

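```bash
python3 - <<'E'
import cv2
t=cv2.imread('pics/top0.png');s=cv2.imread('pics/scene0.png')
cv2.imwrite('pics/t1.png',cv2.resize(t[120:280,150:350],None,fx=4,fy=3.75,interpolation=cv2.INTER_CUBIC))
cv2.imwrite('pics/t2.png',cv2.resize(t[180:270,330:450],None,fx=6,fy=6,interpolation=cv2.INTER_CUBIC))
cv2.imwrite('pics/s1.png',cv2.resize(s[150:300,200:400],None,fx=4,fy=4,interpolation=cv2.INTER_CUBIC))
E
```

```text
(no output)
```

View pics/t1.png

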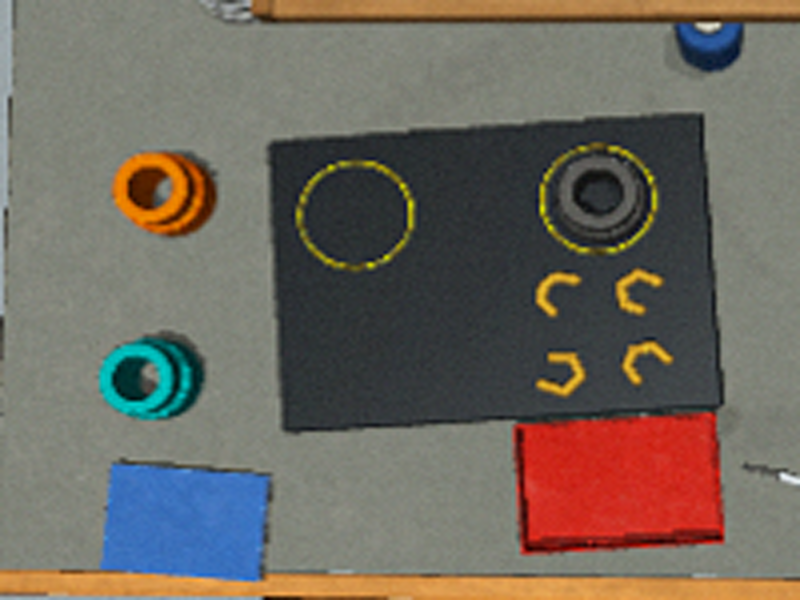

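View pics/t2.png

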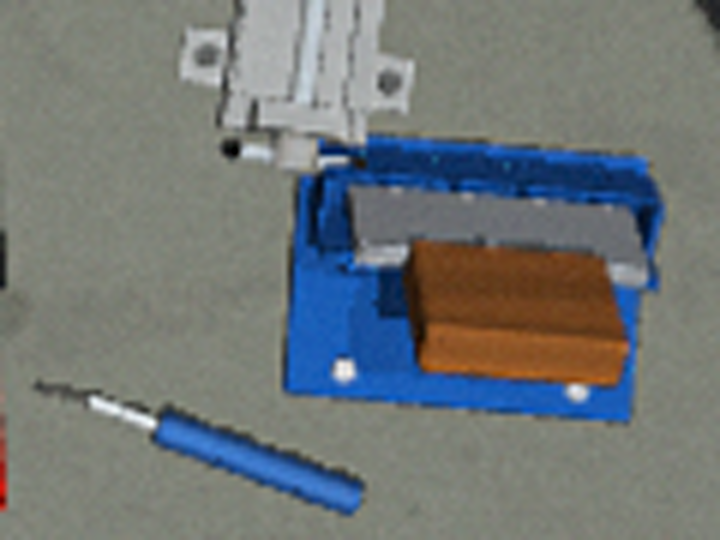

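View pics/s1.png

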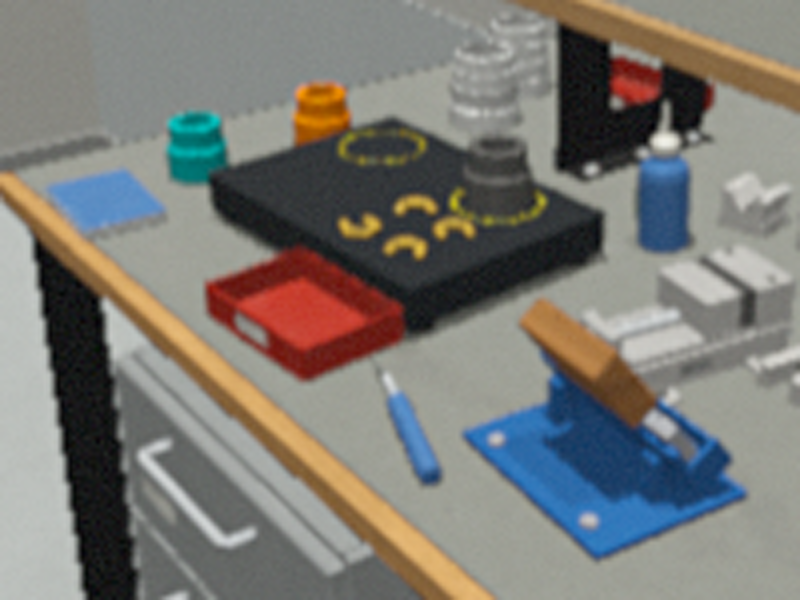

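```bash
cat > m.py <<'E'
from h import *
t=cv2.imread('pics/top0.png'); c=snap('top'); s=snap('scene')
hsv=cv2.cvtColor(c['pixels'],cv2.COLOR_BGR2HSV)
roi=np.zeros(hsv.shape[:2],np.uint8); roi[145:235,210:335]=255
# yellow
y=cv2.inRange(hsv,(20,90,100),(35,255,255))&roi
n,l,st,ce=cv2.connectedComponentsWithStats(cv2.dilate(y,np.ones((3,3))))
for i in range(1,n): print('y',st[i],ce[i].round(1))
rings=[]
for x0,x1,y0,y1 in [(218,258,155,197),(280,320,155,190)]:
    m=np.zeros_like(y); m[y0:y1,x0:x1]=255; p=np.argwhere(y&m)[:,::-1].astype(float)
    w=onz(c,p,.045)[:,:2]
    A=np.c_[w,np.ones(len(w))]; q=np.linalg.lstsq(A,(w**2).sum(1),rcond=None)[0]
    ctr=q[:2]/2; r=np.sqrt(q[2]+ctr@ctr); print('ring',ctr,r,len(w)); rings.append(ctr)
d=rings[0]-rings[1]; print('dist',np.linalg.norm(d),'yaw',np.degrees(np.arctan2(-d[0],d[1])))
# plate
dk=cv2.inRange(c['pixels'],(0,0,0),(75,75,75)); dk[:145]=0;dk[240:]=0;dk[:,:210]=0;dk[:,335:]=0
dk=cv2.morphologyEx(dk,cv2.MORPH_CLOSE,np.ones((9,9)))
ct=max(cv2.findContours(dk,cv2.RETR_EXTERNAL,cv2.CHAIN_APPROX_NONE)[0],key=cv2.contourArea)
ap=cv2.approxPolyDP(ct,6,True).reshape(-1,2); print(ap.tolist()); print(onz(c,ap,.045).round(4).tolist())
# rest
b=cv2.inRange(hsv,(100,120,60),(125,255,255)); b[:,:375]=0;b[:,450:]=0;b[:195]=0;b[260:]=0
ct=np.vstack(cv2.findContours(b,cv2.RETR_EXTERNAL,cv2.CHAIN_APPROX_NONE)[0])
ap=cv2.approxPolyDP(cv2.convexHull(ct),3,True).reshape(-1,2); print('rest',ap.tolist(),onz(c,ap,.007).round(4).tolist())
E
python3 m.py
```

```text
y [284 157  32  32 343] [299.  172.7]
y [223 162  32  31 350] [238.5 176.8]
y [303 191  13  14 113] [308.2 197. ]
y [283 192  13  13 100] [287.9 197. ]
y [305 210  14  14 113] [310.5 215.4]
y [283 213  14  14 130] [290.2 219.5]
ring [0.61124114 0.13166766] 0.03586901581778365 115
ring [ 0.62217293 -0.02301026] 0.03595513119087627 109
dist 0.15506373480012314 yaw 4.042628693491961
[[325, 150], [218, 158], [221, 234], [328, 229]]
[[0.6803, -0.0886, 0.045], [0.6596, 0.1853, 0.045], [0.4657, 0.1735, 0.045], [0.4802, -0.0968, 0.045]]
rest [[437, 207], [440, 216], [434, 249], [375, 259], [383, 203]] [[0.5382, -0.3805, 0.007], [0.5148, -0.388, 0.007], [0.4295, -0.3714, 0.007], [0.4029, -0.2191, 0.007], [0.548, -0.2404, 0.007]]
```

```bash
cat > m2.py <<'E'
from h import *
c=snap('top'); s=snap('scene')
f=lambda x,y:(330+(x+.5)/6-.5,180+(y+.5)/6-.5)
R=onz(c,[f(287,393),f(632,420)],.007); d=R[0]-R[1]; yaw=np.arctan2(-d[0],d[1]); print('rest front',R,np.linalg.norm(d),'yaw',np.degrees(yaw))
ex=np.array([np.cos(yaw),np.sin(yaw)]); ey=np.array([-ex[1],ex[0]])
org=R[:,:2].mean(0)+.0575*ex; print('org',org,'seat',org-.008*ex)
# check in scene
def W(o,ex,ey,p): return np.r_[o+p[0]*ex+p[1]*ey,p[2]]
P=[W(org,ex,ey,p) for p in [(-.0575,.075,.007),(-.0575,-.075,.007),(.0575,-.075,.007),(.0575,.075,.007),(-.008,0,.0854)]]
# scraper corners: local x,y,z
Q=[]
Rl=Ro.from_euler('y',-35,degrees=True).as_matrix()
for l in [(.012,.04,.03),(.012,-.04,.03),(-.012,.04,.03),(-.012,-.04,.03),(.012,.04,-.03),(.012,-.04,-.03),(.005,.06,-.03),(.005,-.06,-.03)]:
    p=Rl@np.array(l)+[-.008,0,.0854]; Q.append(W(org,ex,ey,p))
for cc,n,x0,y0,x1,y1,fx in [(c,'top',330,180,450,270,6),(s,'scene',300,200,400,300,6)]:
    im=cv2.resize(cc['pixels'][y0:y1,x0:x1],None,fx=fx,fy=fx,interpolation=cv2.INTER_CUBIC)
    for X,col in [(P,(0,0,255)),(Q,(0,255,0))]:
        for u in proj(cc,X): cv2.circle(im,tuple(int(round(v)) for v in ((u-[x0,y0]+.5)*fx-.5)),4,col,1)
    cv2.imwrite('pics/rest_%s.png'%n,im)
E
python3 m2.py
```

```text
rest front [[ 0.43876107 -0.22546068  0.007     ]
 [ 0.4280354  -0.37375948  0.007     ]] 0.14868616195156673 yaw -4.136701842339624
org [ 0.49074843 -0.30375792] seat [ 0.48276928 -0.30318083]
```

```bash
python3 - <<'E'
import cv2,numpy as np
a=cv2.imread('pics/rest_top.png');b=cv2.imread('pics/rest_scene.png')
a=cv2.resize(a,(480,360));b=cv2.resize(b,(320,320))
print(a.shape,b.shape)
E
```

```text
(360, 480, 3) (320, 320, 3)
```

View pics/rest_top.png

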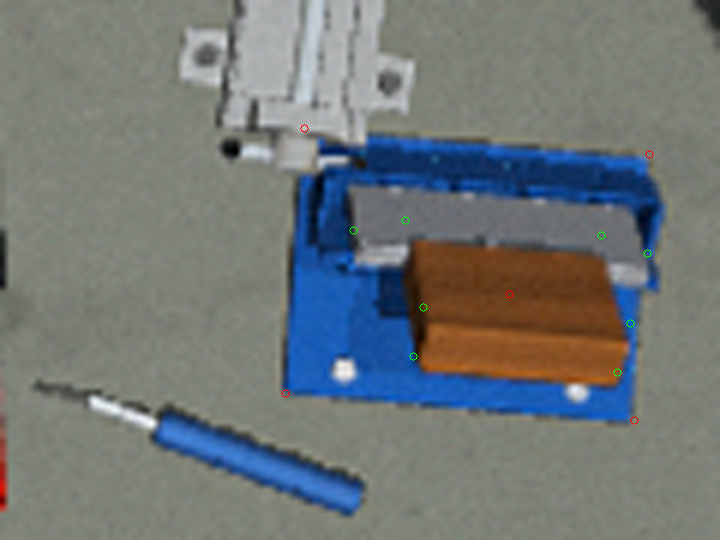

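View pics/rest_scene.png

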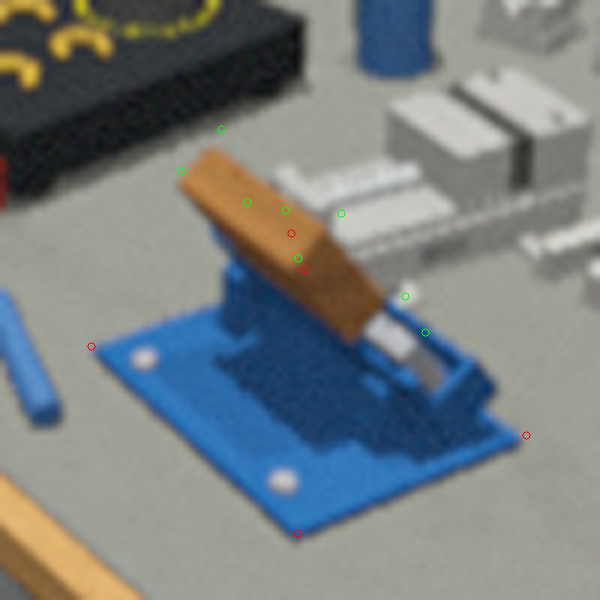

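```bash
cat > m3.py <<'E'
from h import *
c=snap('top'); s=snap('scene')
f=lambda x,y:(330+(x+.5)/6-.5,180+(y+.5)/6-.5)
g=lambda x,y:(300+(x+.5)/6-.5,200+(y+.5)/6-.5)
def tri(a,b):
    o1,d1=ray(c,[f(*a)]);o2,d2=ray(s,[g(*b)]);d1=d1[0]/np.linalg.norm(d1);d2=d2[0]/np.linalg.norm(d2)
    k=np.linalg.lstsq(np.c_[d1,-d2],o2-o1,rcond=None)[0]; p,q=o1+k[0]*d1,o2+k[1]*d2
    return (p+q)/2,np.linalg.norm(p-q)
for n,a,b in [('A end back -y',(629,345),(325,232)),('B end front -y',(617,384),(298,270)),('C end front +y',(424,372),(180,185)),('D end back +y',(418,333),(213,149)),('E bot back -y',(605,260),(386,305)),('base f+y',(287,393),(91,346)),('base f-y',(632,420),(297,537)),('lip top +-y',(660,195),(495,380))]:
    p,e=tri(a,b); print(n,p.round(4),round(e,4))
E
python3 m3.py
```

```text
A end back -y [ 0.4639 -0.3434  0.1119] 0.0002
B end front -y [ 0.4494 -0.3428  0.0999] 0.0032
C end front +y [ 0.4531 -0.2666  0.101 ] 0.0016
D end back +y [ 0.4701 -0.2636  0.1105] 0.0053
E bot back -y [ 0.4964 -0.3461  0.0681] 0.0008
base f+y [ 0.4386 -0.2253  0.0072] 0.0004
base f-y [ 0.4278 -0.3743  0.0049] 0.0003
lip top +-y [ 0.5249 -0.3785  0.0385] 0.0021
```

```bash
python3 - <<'E'
from h import *
o=ctrl.get_obs(); w,x,y,z=o['eef_rot']; R=Ro.from_quat([x,y,z,w]).as_matrix(); print(R.round(3))
c=snap('top');s=snap('scene')
# shelf front edge in both: top edge line px row ~125 (bottom), find height matching scene line
for h in [.25,.3,.35,.4,.45,.5]:
    a=onz(c,[(217,118),(400,120),(217,126)],h); print(h,a[:,:2].round(3).tolist(),proj(s,a[:2]).round(0).tolist())
# master land circle top
f=lambda x,y:(150+(x+.5)/4-.5,120+(y+.5)/3.75-.5)
print('master top',onz(c,[f(600,195)],.098), 'bottom ellipse')
g=lambda x,y:(200+(x+.5)/4-.5,150+(y+.5)/4-.5)
print('scene master top',onz(s,[g(498,149)],.098))
print('chips',onz(c,[(308.2,197),(288,197),(310.5,215.4),(290.2,219.5)],.05).round(3).tolist())
a=np.radians(4.04);ex=np.array([np.cos(a),np.sin(a)]);ey=np.array([-ex[1],ex[0]])
H=np.array([.6222,-.0230])-.045*ex+.07*ey; P=np.array([.6112,.1317])-.045*ex-.085*ey; print('plate org',H,P)
O=(H+P)/2
for p in onz(c,[(308.2,197),(288,197),(310.5,215.4),(290.2,219.5)],.05): print('chip plate',((p[:2]-O)@ex).round(3),((p[:2]-O)@ey).round(3))
cv2.imwrite('pics/ms.png',cv2.resize(np.hstack([c['pixels'][140:200,260:340],s['pixels'][170:230,290:370]]),None,fx=5,fy=5,interpolation=cv2.INTER_CUBIC))
E
```

```text
[[-0.     0.393  0.92 ]
 [-0.     0.92  -0.393]
 [-1.    -0.    -0.   ]]
0.25 [[0.708, 0.134], [0.703, -0.239], [0.692, 0.133]] [[316.0, 124.0], [397.0, 150.0]]
0.3 [[0.695, 0.12], [0.69, -0.229], [0.679, 0.119]] [[316.0, 110.0], [392.0, 132.0]]
0.35 [[0.681, 0.106], [0.677, -0.219], [0.666, 0.105]] [[315.0, 96.0], [387.0, 113.0]]
0.4 [[0.667, 0.092], [0.664, -0.209], [0.654, 0.092]] [[313.0, 80.0], [382.0, 93.0]]
0.45 [[0.654, 0.078], [0.65, -0.199], [0.641, 0.078]] [[312.0, 64.0], [377.0, 72.0]]
0.5 [[0.64, 0.064], [0.637, -0.189], [0.629, 0.064]] [[311.0, 46.0], [371.0, 50.0]]
master top [[ 0.61782064 -0.02761858  0.098     ]] bottom ellipse
scene master top [[ 0.611978   -0.03695627  0.098     ]]
chips [[0.56, -0.047, 0.05], [0.56, 0.004, 0.05], [0.514, -0.053, 0.05], [0.503, -0.002, 0.05]]
plate org [0.57238012 0.04365568] [0.57230032 0.04374084]
chip plate -0.019 -0.089
chip plate -0.015 -0.039
chip plate -0.065 -0.092
chip plate -0.072 -0.041
```

View pics/ms.png

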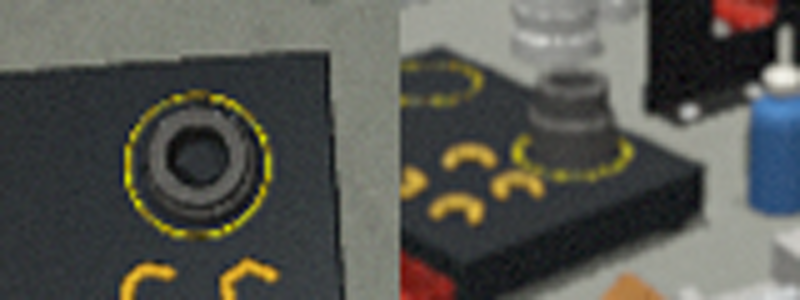

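```bash
python3 - <<'E'
from h import *
c=snap('top');s=snap('scene')
print(proj(s,[[.6222,-.0230,.045],[.6178,-.0276,.098],[.6112,.1317,.045]]),proj(c,[[.6222,-.0230,.045],[.6178,-.0276,.098]]))
h=cv2.cvtColor(s['pixels'],cv2.COLOR_BGR2HSV); y=cv2.inRange(h,(20,120,110),(35,255,255))
for x0,x1,y0,y1 in [(280,312,178,195),(311,340,194,208)]:
    p=np.argwhere(y[y0:y1,x0:x1])[:,::-1]+[x0,y0]; w=onz(s,p,.045)[:,:2]
    q=np.linalg.lstsq(np.c_[w,np.ones(len(w))],(w**2).sum(1),rcond=None)[0]; print(q[:2]/2,np.sqrt(q[2]+(q[:2]/2)@(q[:2]/2)),len(w))
# master silhouette lower circle in top: gray mask
g=cv2.cvtColor(c['pixels'],cv2.COLOR_BGR2GRAY)
hs=cv2.cvtColor(c['pixels'],cv2.COLOR_BGR2HSV)
print(g[160:186:1,288:314].tolist()) if 0 else None
m=((g>70)&(hs[...,1]<60)).astype(np.uint8); sub=np.zeros_like(m); sub[158:186,286:314]=m[158:186,286:314]
ct=max(cv2.findContours(sub,cv2.RETR_EXTERNAL,cv2.CHAIN_APPROX_NONE)[0],key=cv2.contourArea)
e=cv2.minEnclosingCircle(ct); print(e,cv2.fitEllipse(ct),cv2.contourArea(ct),proj(c,[[.6178-.024,-.0276,.098],[.6178+.024,-.0276,.098]]))
print(onz(c,[e[0]],.098))
E
```

```text
[[323.99252802 199.90000641]
 [323.79939294 185.51818471]
 [294.92890365 185.87279509]] [[299.04888667 172.63439049]
 [299.61720145 171.6418596 ]]
[0.61110624 0.13137251] 0.03579845939231345 20
[ 0.61079377 -0.03079112] 0.036717046653127736 60
((299.2982482910156, 170.42105102539062), 9.999373435974121) ((299.0174560546875, 170.60975646972656), (18.009801864624023, 18.72803497314453), 70.61058044433594) 261.0 [[299.53685461 181.59249508]
 [299.6977508  161.72654195]]
[[ 0.62074869 -0.02680943  0.098     ]]
```

```bash
cat >> h.py <<'E'
def pose():
    o=ctrl.get_obs(); w,x,y,z=o['eef_rot']; return o,np.array(o['eef_pos']),Ro.from_quat([x,y,z,w]).as_matrix()
def down(yaw):  # tool x down, tool y at yaw(deg)
    a=np.radians(yaw); X=np.array([0,0,-1.]);Y=np.array([np.cos(a),np.sin(a),0]); return np.c_[X,Y,np.cross(X,Y)]
def to(p,Rt,note=''):
    o,p0,R0=pose(); rv=Ro.from_matrix(R0.T@Rt).as_rotvec(); sh=R0.T@(np.array(p)-p0)*1000
    print(note,'rot',rv.round(4).tolist(),'deg',np.degrees(np.linalg.norm(rv)).round(1),'shift',sh.round(1).tolist(),'dist',np.linalg.norm(sh).round(0))
def st():
    o,p,R=pose(); print('t',round(o['time_s'],2),'p',p.round(4),'tx',R[:,0].round(3),'ty',R[:,1].round(3),'F',np.round(o['wrist_force'],1),'open',round(o['opening'],3),'q',np.round(o['q'],2))
E
python3 - <<'E'
from h import *
st()
to([.42,.25,.2],down(94),'mid'); to([.620,-.026,.16],down(94),'above')
E
```

```text
t 0.6 p [0.2259 0.5288 0.2313] tx [ 0. -0. -1.] ty [ 0.393  0.92  -0.   ] F [-0.2  0.9  0. ] open 0.996 q [ 0.96  0.18  1.61 -0.    1.35 -0.21]
mid rot [-0.4736, 0.0, 0.0] deg 27.1 shift [31.3, -180.1, 288.0] dist 341.0
above rot [-0.4736, 0.0, 0.0] deg 27.1 shift [71.3, -355.3, 580.4] dist 684.0
```

Request:
servo_tool:
  targets:
    - [-0.06, 0, 0, 3, -20, 32, 1]
    - [-0.14, 0, 0, 8, -50, 82, 1]
    - [-0.22, 0, 0, 14, -82, 134, 1]
    - [-0.3, 0, 0, 20, -114, 186, 1]
    - [-0.38, 0, 0, 26, -146, 238, 1]
    - [-0.474, 0, 0, 32, -178, 290, 1]
    - [-0.474, 0, 0, 38, -210, 342, 1]
    - [-0.474, 0, 0, 42, -240, 392, 1]

```text
time_s: 1.6
eef_pos: [0.493, 0.1522, 0.1893]
eef_rot: [0.707, -0.025, 0.706, 0.025]
wrist_force: [0.7, 0.2, 0.2]
opening: 1.002
```

```bash
python3 - <<'E'
from h import *
st()
to([.620,-.026,.13],down(94),'above');to([.620,-.026,.082],down(94),'above')
E
```

```text
t 1.6 p [0.493  0.1522 0.1893] tx [ 0.001  0.    -1.   ] ty [-0.07   0.998  0.   ] F [0.7 0.2 0.2] open 1.002 q [ 0.07  0.09  1.8   0.    1.25 -1.57]
above rot [0.0, 0.0005, -0.0001] deg 0.0 shift [59.4, -186.6, 114.2] dist 227.0
above rot [0.0, 0.0005, -0.0001] deg 0.0 shift [107.4, -186.6, 114.2] dist 244.0
```

Request:
servo_tool:
  targets:
    - [0, 0, 0, 10, -40, 25, 1]
    - [0, 0, 0, 25, -85, 52, 1]
    - [0, 0, 0, 40, -130, 80, 1]
    - [0, 0, 0, 55, -165, 101, 1]
    - [0, 0, 0, 66, -183, 112, 1]
    - [0, 0, 0, 70, -187, 114, 1]
    - [0, 0, 0, 70, -187, 114, 1]
    - [0, 0, 0, 70, -187, 114, 1]

```text
time_s: 2.6
eef_pos: [0.6197, -0.0254, 0.12]
eef_rot: [0.707, -0.025, 0.706, 0.025]
wrist_force: [-1.0, 0.3, -0.2]
opening: 0.998
```

```bash
python3 - <<'E'
from h import *
st()
c=snap('top');s=snap('scene')
cv2.imwrite('pics/a1.png',cv2.resize(np.hstack([c['pixels'][140:220,250:350],s['pixels'][140:220,270:370]]),None,fx=4,fy=4,interpolation=cv2.INTER_CUBIC))
to([.620,-.026,.083],down(94),'above')
E
```

```text
t 2.6 p [ 0.6197 -0.0254  0.12  ] tx [ 0.001  0.    -1.   ] ty [-0.071  0.997  0.   ] F [-1.   0.3 -0.2] open 0.998 q [-0.23  0.39  1.58  0.    1.17 -1.87]
above rot [0.0013, 0.0016, 0.0001] deg 0.1 shift [37.2, -0.5, -0.0] dist 37.0
```

View pics/a1.png

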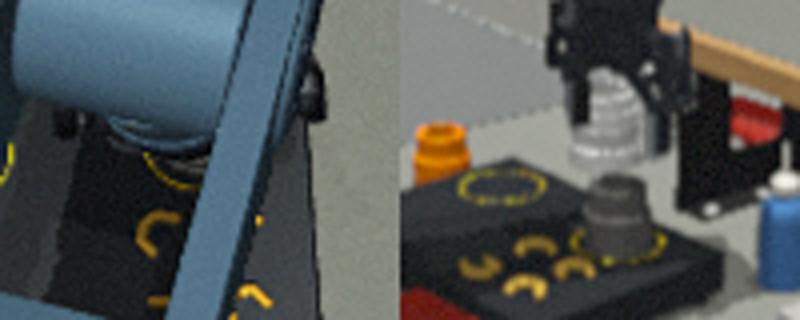

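Request:
servo_tool:
  targets:
    - [0, 0, 0, 12, 0, 0, 1]
    - [0, 0, 0, 26, 0, 0, 1]
    - [0, 0, 0, 37, 0, 0, 1]
    - [0, 0, 0, 37, 0, 0, 1]
    - [0, 0, 0, 37, 0, 0, 0.6]
    - [0, 0, 0, 37, 0, 0, 0.3]
    - [0, 0, 0, 37, 0, 0, 0.15]
    - [0, 0, 0, 37, 0, 0, 0.05]

```text
time_s: 3.7
eef_pos: [0.6204, -0.025, 0.0841]
eef_rot: [0.708, -0.025, 0.706, 0.025]
wrist_force: [-1.2, 3.5, 5.7]
opening: 0.535
```

Request:
servo_tool:
  targets:
    - [0, 0, 0, 0, 0, 0, -0.05]
    - [0, 0, 0, 0, 0, 0, -0.2]
    - [0, 0, 0, 0, 0, 0, -0.5]
    - [0, 0, 0, 0, 0, 0, -1]
    - [0, 0, 0, 0, 0, 0, -1]
    - [0, 0, 0, 0, 0, 0, -1]
    - [0, 0, 0, 0, 0, 0, -1]
    - [0, 0, 0, 0, 0, 0, -1]

```text
time_s: 4.7
eef_pos: [0.6204, -0.025, 0.0843]
eef_rot: [0.708, -0.025, 0.706, 0.025]
wrist_force: [-2.4, 1.7, 5.2]
opening: 0.526
```

```bash
python3 - <<'E'
from h import *
st()
c=snap('top');s=snap('scene')
cv2.imwrite('pics/a2.png',cv2.resize(s['pixels'][140:220,270:370],None,fx=7,fy=7,interpolation=cv2.INTER_CUBIC))
E
```

```text
t 4.7 p [ 0.6204 -0.025   0.0843] tx [ 0.003  0.001 -1.   ] ty [-0.071  0.997  0.   ] F [-2.4  1.7  5.2] open 0.526 q [-0.23  0.44  1.59  0.    1.1  -1.87]
```

View pics/a2.png

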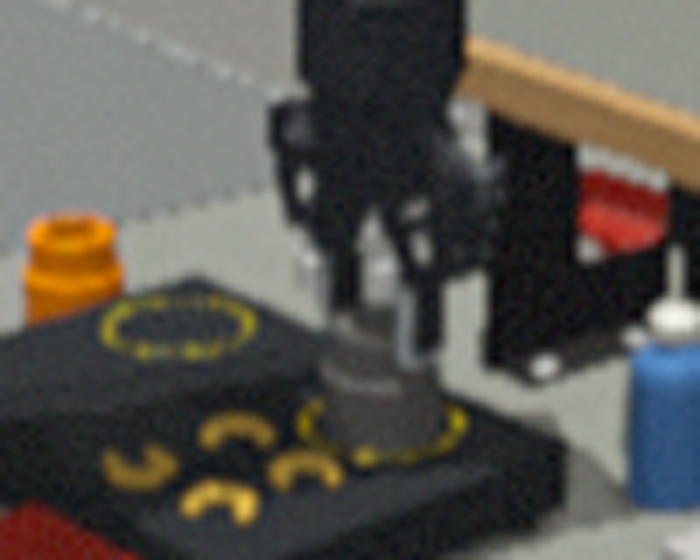

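```bash
python3 - <<'E'
from h import *
to([.6112,.1317,.0843],down(94.04))
E
```

```text
rot [0.0006, 0.0027, -0.0004] deg 0.2 shift [0.0, 157.0, 1.9] dist 157.0
```

Request:
servo_tool:
  targets:
    - [0, 0, 0, 0.5, 5, 0, -1]
    - [0, 0, 0, 0.5, 14, 0, -1]
    - [0, 0, 0, 0.5, 26, 0, -1]
    - [0, 0, 0, 0.5, 39, 0.5, -1]
    - [0, 0, 0, 0.5, 52, 0.5, -1]
    - [0, 0, 0, 0.5, 65, 0.5, -1]
    - [0, 0, 0, 0.5, 76, 1, -1]
    - [0, 0, 0, 0.5, 83, 1, -1]

```text
time_s: 5.8
eef_pos: [0.6164, 0.0567, 0.0842]
eef_rot: [0.708, -0.026, 0.705, 0.024]
wrist_force: [0.2, -6.2, 2.7]
opening: 0.528
```

```bash
python3 - <<'E'
from h import *
st()
to([.6112,.1317,.0843],down(94.04))
E
```

```text
t 5.8 p [0.6164 0.0567 0.0842] tx [ 0.005 -0.002 -1.   ] ty [-0.071  0.997 -0.002] F [ 0.2 -6.2  2.7] open 0.528 q [-0.1   0.44  1.6  -0.    1.1  -1.74]
 rot [0.0009, 0.0044, 0.0025] deg 0.3 shift [-0.3, 75.2, 0.1] dist 75.0
```

Request:
servo_tool:
  targets:
    - [0, 0, 0, 0.3, 6, 0, -1]
    - [0, 0, 0, 0.3, 17, 0, -1]
    - [0, 0, 0, 0.3, 30, 0, -1]
    - [0, 0, 0, 0.3, 43, 0, -1]
    - [0, 0, 0, 0.3, 56, 0, -1]
    - [0, 0, 0, 0.3, 68, 0, -1]
    - [0, 0, 0, 0.3, 75.5, 0, -1]
    - [0, 0, 0, 0.3, 76, 0, -1]

```text
time_s: 6.8
eef_pos: [0.6119, 0.1319, 0.0842]
eef_rot: [0.709, -0.027, 0.704, 0.024]
wrist_force: [1.6, -5.1, 5.2]
opening: 0.524
```

```bash
python3 - <<'E'
from h import *
st()
to([.6112,.1317,.0843],down(94.04))
c=snap('top');s=snap('scene')
cv2.imwrite('pics/a3.png',cv2.resize(np.hstack([c['pixels'][140:220,200:300],s['pixels'][140:220,250:350]]),None,fx=4,fy=4,interpolation=cv2.INTER_CUBIC))
E
```

```text
t 6.8 p [0.6119 0.1319 0.0842] tx [ 0.007 -0.004 -1.   ] ty [-0.072  0.997 -0.004] F [ 1.6 -5.1  5.2] open 0.524 q [ 0.02  0.45  1.58 -0.    1.1  -1.62]
 rot [0.0013, 0.0063, 0.004] deg 0.4 shift [-0.1, -0.1, -0.7] dist 1.0
```

View pics/a3.png

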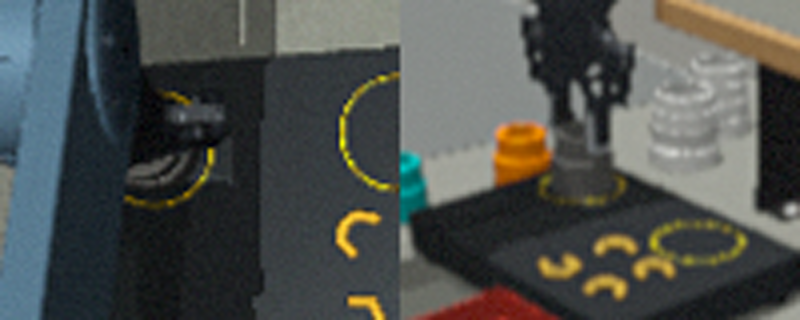

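Request:
servo_tool:
  targets:
    - [0, 0, 0, -0.3, 0, 0, 0.1]
    - [0, 0, 0, -0.3, 0, 0, 0.25]
    - [0, 0, 0, -0.3, 0, 0, 0.6]
    - [0, 0, 0, -0.3, 0, 0, 1]
    - [0, 0, 0, -1, 0, 0, 1]
    - [0, 0, 0, -10, 0, 0, 1]
    - [0, 0, 0, -25, 0, 0, 1]
    - [0, 0, 0, -45, 0, 0, 1]

```text
time_s: 7.9
eef_pos: [0.6117, 0.132, 0.1306]
eef_rot: [0.709, -0.026, 0.704, 0.024]
wrist_force: [0.9, -0.6, 0.7]
opening: 1.001
```

```bash
python3 - <<'E'
from h import *
st()
# scraper pre-grasp
yaw=-4.14; a=np.radians(yaw); L=np.radians(35)
ex=np.array([np.cos(a),np.sin(a),0]); zz=np.array([0,0,1.])
sx=np.cos(L)*ex+np.sin(L)*zz; sz=-np.sin(L)*ex+np.cos(L)*zz; sy=np.cross(sz,sx)
X=-sz
for sgn in (1,-1):
    Y=sgn*sx; R=np.c_[X,Y,np.cross(X,Y)]; g=np.array([.476,-.3045,.081]); tcp=g+.019*X
    to(tcp,R,'grasp%d'%sgn); to(tcp+.09*sz,R,'pre')
    print(tcp,tcp+.09*sz)
to([.47,-.1,.3],down(4-180));to([.47,-.1,.3],down(4))
E
```

```text
t 7.9 p [0.6117 0.132  0.1306] tx [ 0.007 -0.003 -1.   ] ty [-0.071  0.997 -0.003] F [ 0.9 -0.6  0.7] open 1.001 q [ 0.02  0.39  1.56 -0.    1.19 -1.62]
grasp1 rot [1.6571, -0.5143, 0.4488] deg 102.7 shift [65.6, -427.0, -156.1] dist 459.0
pre rot [1.6571, -0.5143, 0.4488] deg 102.7 shift [-8.4, -419.9, -206.7] dist 468.0
[ 0.48686952 -0.30528676  0.06543611] [ 0.43538234 -0.30155999  0.1391598 ]
grasp-1 rot [-1.3797, -0.4319, -0.4949] deg 87.6 shift [65.6, -427.0, -156.1] dist 459.0
pre rot [-1.3797, -0.4319, -0.4949] deg 87.6 shift [-8.4, -419.9, -206.7] dist 468.0
[ 0.48686952 -0.30528676  0.06543611] [ 0.43538234 -0.30155999  0.1391598 ]
 rot [-1.5693, 0.0024, 0.0078] deg 89.9 shift [-169.6, -221.8, -156.8] dist 320.0
 rot [1.5723, 0.0078, -0.0024] deg 90.1 shift [-169.6, -221.8, -156.8] dist 320.0
```

Request:
servo_tool:
  targets:
    - [0.1, 0, 0, -25, -5, -5, 1]
    - [0.28, 0, 0, -60, -25, -22, 1]
    - [0.46, 0, 0, -85, -58, -48, 1]
    - [0.64, 0, 0, -100, -92, -75, 1]
    - [0.82, 0, 0, -105, -126, -102, 1]
    - [1.0, 0, 0, -105, -160, -129, 1]
    - [1.18, 0, 0, -105, -194, -155, 1]
    - [1.36, 0, 0, -105, -230, -180, 1]

```text
time_s: 8.9
eef_pos: [0.4473, -0.1111, 0.2371]
eef_rot: [0.568, 0.427, 0.561, -0.426]
wrist_force: [0.4, -1.0, 0.4]
opening: 1.003
```

```bash
cat >> h.py <<'E'
def scr(yaw=-4.14,lean=35.):
    a=np.radians(yaw); L=np.radians(lean)
    ex=np.array([np.cos(a),np.sin(a),0]); zz=np.array([0,0,1.])
    sx=np.cos(L)*ex+np.sin(L)*zz; sz=-np.sin(L)*ex+np.cos(L)*zz
    return np.c_[-sz,sx,np.cross(-sz,sx)]
E
python3 - <<'E'
from h import *
st()
R=scr(); g=np.array([.476,-.3045,.081]); tcp=g+.019*R[:,0]
to(tcp-.1*R[:,0],R,'pre'); to(tcp,R,'grasp')
c=snap('top','top1.png'); 
cv2.imwrite('pics/a4.png',cv2.resize(c['pixels'][140:270,210:340],None,fx=6,fy=4.6,interpolation=cv2.INTER_CUBIC)[:600,:800])
E
```

```text
t 8.9 p [ 0.4473 -0.1111  0.2371] tx [ 0.009 -0.004 -1.   ] ty [0.962 0.273 0.008] F [ 0.4 -1.   0.4] open 1.003 q [-0.5  -0.1   1.88  0.    1.35 -0.78]
pre rot [0.3393, -0.1014, 0.5959] deg 39.7 shift [90.4, -69.6, 177.4] dist 211.0
grasp rot [0.3393, -0.1014, 0.5959] deg 39.7 shift [172.8, -16.3, 196.5] dist 262.0
```

View pics/a4.png

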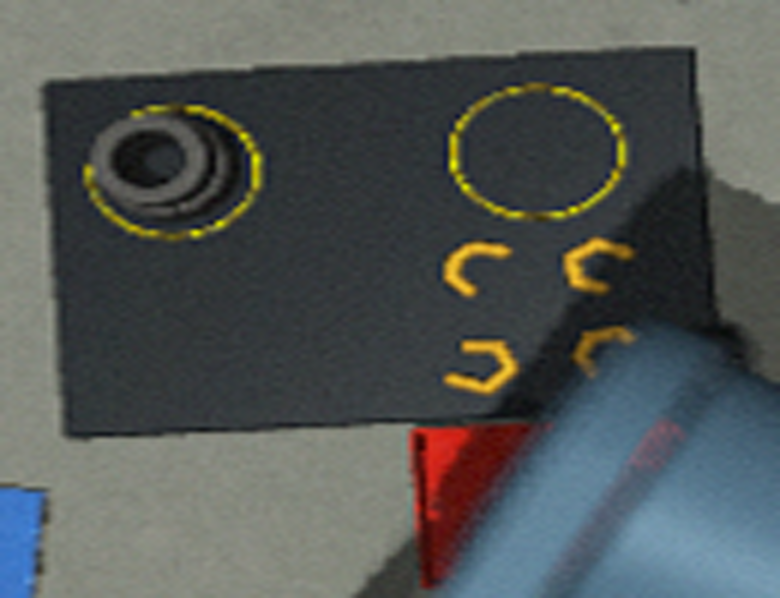

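```bash
python3 - <<'E'
from h import *
o=ctrl.get_obs()
c=snap('top')
g=cv2.cvtColor(c['pixels'],cv2.COLOR_BGR2GRAY);hs=cv2.cvtColor(c['pixels'],cv2.COLOR_BGR2HSV)
im=cv2.resize(c['pixels'][155:197,215:260],None,fx=14,fy=14,interpolation=cv2.INTER_CUBIC)
def circ(z,r,col,ctr):
    th=np.linspace(0,6.28,60); X=np.c_[ctr[0]+r*np.cos(th),ctr[1]+r*np.sin(th),0*th+z]
    for u in proj(c,X): cv2.circle(im,tuple(int(round(v)) for v in ((u-[215,155]+.5)*14-.5)),1,col,-1)
C=(.6112,.1317)
circ(.098,.024,(0,255,0),C);circ(.045,.036,(255,0,255),C);circ(.08,.028,(255,255,0),C)
cv2.imwrite('pics/a5.png',im)
E
```

```text
(no output)
```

View pics/a5.png

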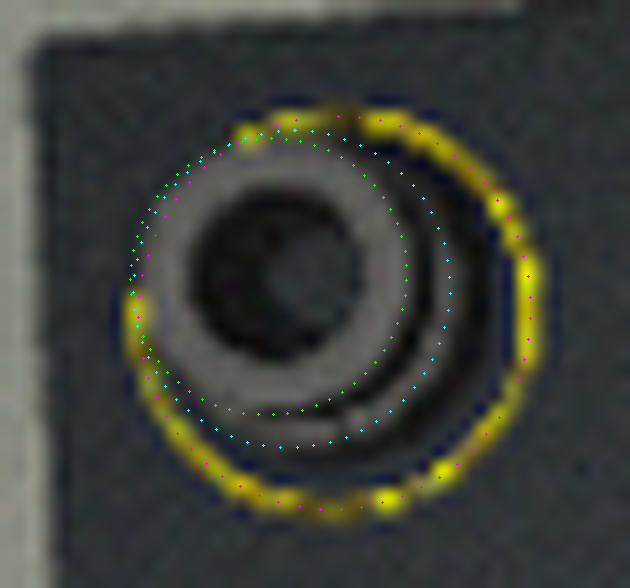

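Request:
servo_tool:
  targets:
    - [0.04, -0.01, 0.07, 5, -8, 20, 1]
    - [0.08, -0.025, 0.15, 17, -18, 46, 1]
    - [0.13, -0.04, 0.23, 30, -28, 72, 1]
    - [0.18, -0.055, 0.31, 44, -39, 98, 1]
    - [0.23, -0.07, 0.4, 58, -50, 125, 1]
    - [0.28, -0.085, 0.5, 74, -60, 152, 1]
    - [0.339, -0.101, 0.596, 86, -68, 172, 1]
    - [0.339, -0.101, 0.596, 90, -70, 177, 1]

```text
time_s: 10.0
eef_pos: [0.4271, -0.3032, 0.1474]
eef_rot: [0.614, 0.639, 0.303, -0.35]
wrist_force: [-0.4, -0.0, 0.0]
opening: 1.001
```

```bash
python3 - <<'E'
from h import *
st()
R=scr(); g=np.array([.476,-.3045,.081]); tcp=g+.019*R[:,0]
to(tcp-.05*R[:,0],R,'pre'); to(tcp,R,'grasp')
c=snap('top');s=snap('scene')
cv2.imwrite('pics/b1.png',cv2.resize(np.hstack([c['pixels'][170:260,350:450],s['pixels'][180:270,310:410]]),None,fx=4,fy=4,interpolation=cv2.INTER_CUBIC))
E
```

```text
t 10.0 p [ 0.4271 -0.3032  0.1474] tx [ 0.571 -0.043 -0.82 ] ty [ 0.818 -0.062  0.573] F [-0.4 -0.   0. ] open 1.001 q [-1.18 -0.08  2.2   0.74  0.87 -1.55]
pre rot [-0.0029, 0.0015, 0.0013] deg 0.2 shift [51.4, 2.0, -2.3] dist 52.0
grasp rot [-0.0029, 0.0015, 0.0013] deg 0.2 shift [101.4, 2.0, -2.4] dist 101.0
```

View pics/b1.png

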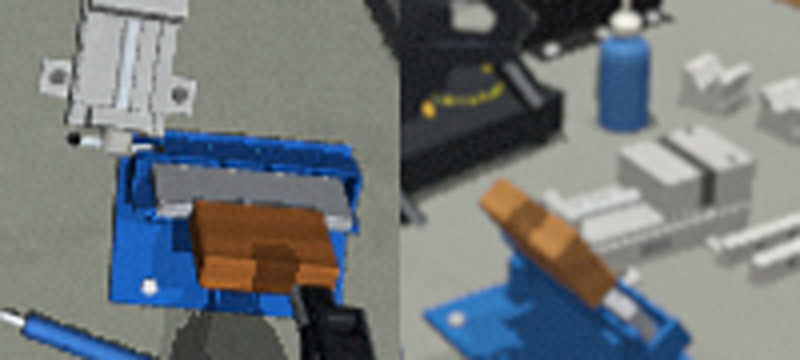

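```bash
python3 - <<'E'
from h import *
c=snap('top');s=snap('scene')
cv2.imwrite('pics/b2.png',cv2.resize(c['pixels'][170:330,330:490],None,fx=3.7,fy=3.7,interpolation=cv2.INTER_CUBIC))
cv2.imwrite('pics/b3.png',s['pixels'])
print(proj(c,[pose()[1]]),proj(s,[pose()[1]]))
E
```

```text
[[421.0002719 253.3328489]] [[330.78075246 221.50230095]]
```

View pics/b2.png

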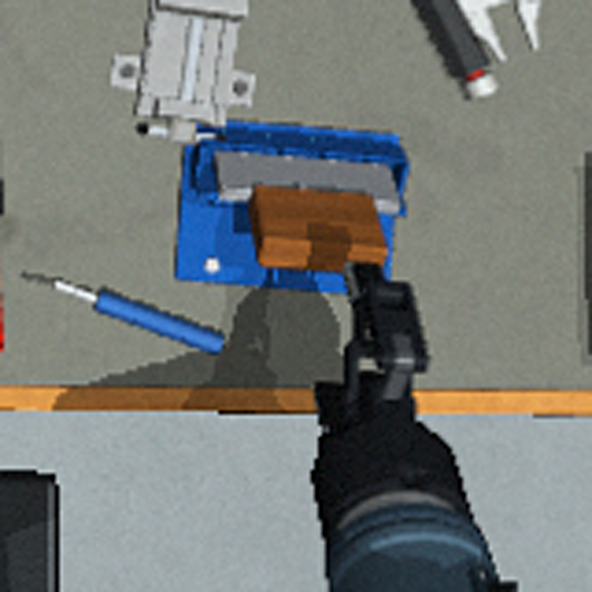

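View pics/b3.png

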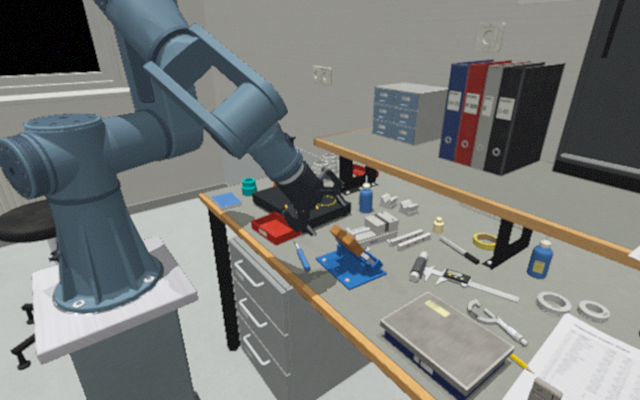

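```bash
python3 - <<'E'
from h import *
c=snap('top');s=snap('scene'); o,p,R=pose()
P=[p+R@np.array([-.013,k*.05,w]) for k in (1,-1) for w in (-.011,.011)]
P+=[p+R@np.array([-.073,k*.0425,w]) for k in (1,-1) for w in (-.038,.038)]
for cc,n,x0,y0 in [(c,'t',370,190),(s,'s',280,170)]:
    f=6; im=cv2.resize(cc['pixels'][y0:y0+90,x0:x0+90],None,fx=f,fy=f,interpolation=cv2.INTER_CUBIC)
    for i,u in enumerate(proj(cc,P)): cv2.circle(im,tuple(int(round(v)) for v in ((u-[x0,y0]+.5)*f-.5)),4,(0,255,0) if i<4 else (0,0,255),2)
    cv2.imwrite('pics/b4%s.png'%n,im)
a=cv2.imread('pics/b4t.png');b=cv2.imread('pics/b4s.png'); cv2.imwrite('pics/b5.png',cv2.resize(np.hstack([a,b]),(800,400)))
E
```

```text
(no output)
```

View pics/b5.png

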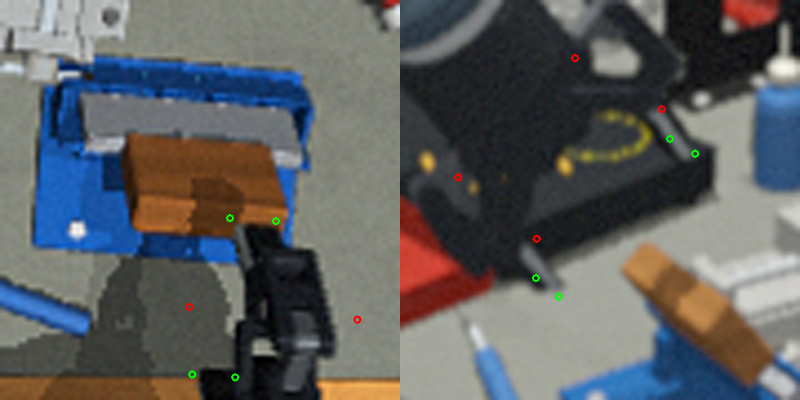

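Request:
servo_tool:
  targets:
    - [0, 0, 0, 8, 0.5, -1, 1]
    - [0, 0, 0, 24, 1, -2, 1]
    - [0, 0, 0, 42, 2, -2.4, 1]
    - [0, 0, 0, 60, 2, -2.4, 1]
    - [0, 0, 0, 77, 2, -2.4, 1]
    - [0, 0, 0, 91, 2, -2.4, 1]
    - [0, 0, 0, 99, 2, -2.4, 1]
    - [0, 0, 0, 101, 2, -2.4, 1]

```text
time_s: 11.3
eef_pos: [0.4888, -0.3038, 0.0669]
eef_rot: [0.616, 0.638, 0.304, -0.349]
wrist_force: [0.3, -0.1, -0.0]
opening: 0.999
```

```bash
python3 - <<'E'
from h import *
st()
c=snap('top');s=snap('scene')
cv2.imwrite('pics/b6.png',cv2.resize(np.hstack([c['pixels'][180:260,360:460],s['pixels'][190:270,300:400]]),None,fx=4,fy=4,interpolation=cv2.INTER_CUBIC))
E
```

```text
t 11.3 p [ 0.4888 -0.3038  0.0669] tx [ 0.571 -0.042 -0.82 ] ty [ 0.818 -0.056  0.573] F [ 0.3 -0.1 -0. ] open 0.999 q [-1.04  0.2   2.12  0.9   0.65 -1.66]
```

View pics/b6.png

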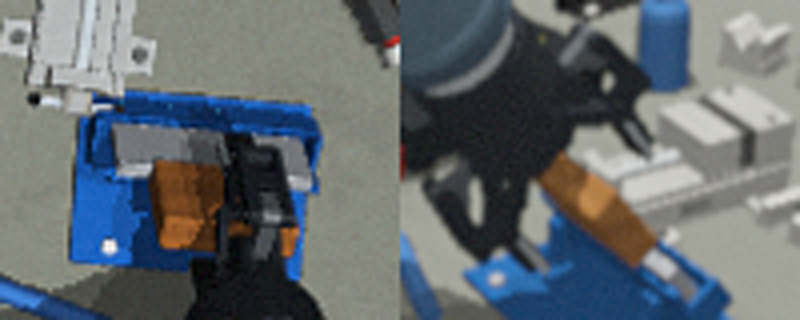

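Request:
servo_tool:
  targets:
    - [0, 0, 0, 0, 0, 0, 0.6]
    - [0, 0, 0, 0, 0, 0, 0.2]
    - [0, 0, 0, 0, 0, 0, 0]
    - [0, 0, 0, 0, 0, 0, -0.1]
    - [0, 0, 0, 0, 0, 0, -0.15]
    - [0, 0, 0, 0, 0, 0, -0.2]
    - [0, 0, 0, 0, 0, 0, -0.25]
    - [0, 0, 0, 0, 0, 0, -0.25]

```text
time_s: 12.4
eef_pos: [0.4886, -0.3042, 0.0673]
eef_rot: [0.616, 0.638, 0.304, -0.349]
wrist_force: [-0.8, 0.9, -0.9]
opening: 0.372
```

```bash
python3 - <<'E'
from h import *
st()
c=snap('top');s=snap('scene')
cv2.imwrite('pics/b7.png',cv2.resize(np.hstack([c['pixels'][180:260,360:460],s['pixels'][190:270,300:400]]),None,fx=4,fy=4,interpolation=cv2.INTER_CUBIC))
E
```

```text
t 12.4 p [ 0.4886 -0.3042  0.0673] tx [ 0.572 -0.042 -0.819] ty [ 0.817 -0.057  0.573] F [-0.8  0.9 -0.9] open 0.372 q [-1.04  0.2   2.12  0.9   0.65 -1.66]
```

View pics/b7.png

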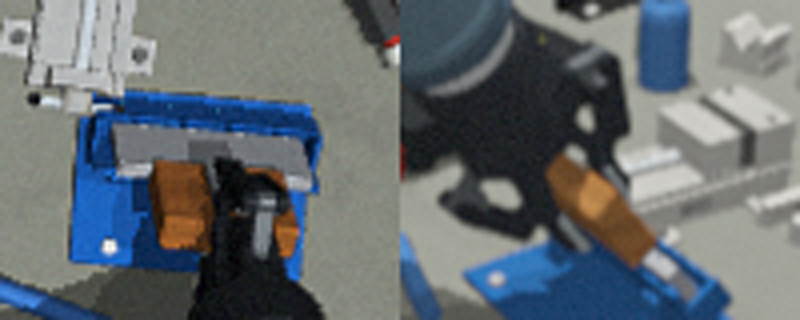

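Request:
servo_tool:
  targets:
    - [0, 0, 0, 0, 0, 0, -0.3]
    - [0, 0, 0, 0, 0, 0, -0.35]
    - [0, 0, 0, 0, 0, 0, -0.4]
    - [0, 0, 0, 0, 0, 0, -0.45]
    - [0, 0, 0, 0, 0, 0, -0.5]
    - [0, 0, 0, 0, 0, 0, -0.5]
    - [0, 0, 0, 0, 0, 0, -0.5]
    - [0, 0, 0, 0, 0, 0, -0.5]

```text
time_s: 13.5
eef_pos: [0.4895, -0.3046, 0.0683]
eef_rot: [0.616, 0.638, 0.303, -0.349]
wrist_force: [3.3, 1.2, 5.3]
opening: 0.273
```

```bash
python3 - <<'E'
from h import *
st(); o,p,R=pose(); print('tool F',R.T@o['wrist_force'],'M',R.T@o['torque'])
E
```

```text
t 13.5 p [ 0.4895 -0.3046  0.0683] tx [ 0.573 -0.043 -0.818] ty [ 0.816 -0.057  0.575] F [3.3 1.2 5.3] open 0.273 q [-1.04  0.2   2.12  0.9   0.65 -1.66]
tool F [-2.53084439  5.64558731 -1.45540451] M [0.14517899 0.35020668 0.96127349]
```

Request:
servo_tool:
  targets:
    - [0, 0, 0, 0, 0.5, 0, -0.5]
    - [0, 0, 0, 0, 0.5, 0, -0.6]
    - [0, 0, 0, 0, 0.5, 0, -0.7]
    - [0, 0, 0, 0, 0.5, 0, -0.8]
    - [0, 0, 0, 0, 0.5, 0, -1]
    - [0, 0, 0, 0, 0.5, 0, -1]
    - [0, 0, 0, 0, 0.5, 0, -1]
    - [0, 0, 0, 0, 0.5, 0, -1]

```text
time_s: 14.5
eef_pos: [0.4898, -0.3046, 0.0685]
eef_rot: [0.616, 0.638, 0.303, -0.349]
wrist_force: [-2.4, 0.5, 2.5]
opening: 0.273
```

```bash
python3 - <<'E'
from h import *
st(); o,p,R=pose(); print('tool F',R.T@o['wrist_force'],'M',R.T@o['torque']); print(repr(p),repr(R))
np.savez('seat.npz',p=p,R=R)
c=snap('top');s=snap('scene')
cv2.imwrite('pics/b8.png',cv2.resize(np.hstack([c['pixels'][180:260,360:460],s['pixels'][190:270,300:400]]),None,fx=4,fy=4,interpolation=cv2.INTER_CUBIC))
E
```

```text
t 14.5 p [ 0.4898 -0.3046  0.0685] tx [ 0.573 -0.043 -0.818] ty [ 0.817 -0.057  0.575] F [-2.4  0.5  2.5] open 0.273 q [-1.04  0.2   2.12  0.9   0.65 -1.66]
tool F [-3.42515186 -0.58321364 -0.3684161 ] M [ 0.08707372  0.16078056 -0.34809653]
array([ 0.48977807, -0.30458362,  0.0684937 ]) array([[ 0.57293544,  0.81652973, -0.0708814 ],
       [-0.04285934, -0.05651629, -0.99748132],
       [-0.81847911,  0.57453033,  0.00261574]])
```

View pics/b8.png

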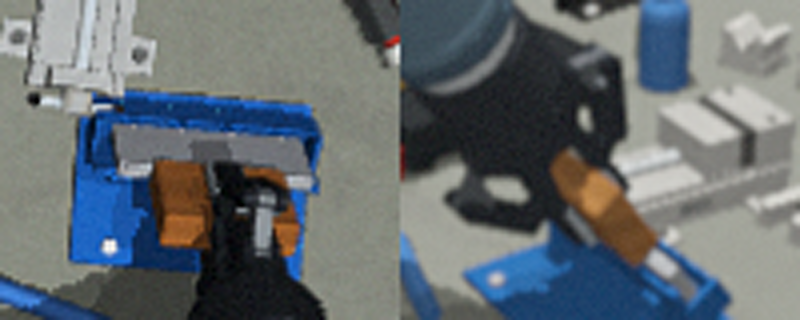

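Request:
servo_tool:
  targets:
    - [0, 0, 0, -3, 0, 0, -1]
    - [0, 0, 0, -9, 0, 0, -1]
    - [0, 0, 0, -18, 0, 0, -1]
    - [0, 0, 0, -29, 0, 0, -1]
    - [0, 0, 0, -41, 0, 0, -1]
    - [0, 0, 0, -53, 0, 0, -1]
    - [0, 0, 0, -65, 0, 0, -1]
    - [0, 0, 0, -75, 0, 0, -1]

```text
time_s: 15.6
eef_pos: [0.4463, -0.3015, 0.1306]
eef_rot: [0.616, 0.638, 0.303, -0.349]
wrist_force: [0.4, -1.3, -3.4]
opening: 0.277
```

```bash
python3 - <<'E'
from h import *
st(); o,p,R=pose(); print('tool F',R.T@o['wrist_force'],'M',R.T@o['torque'])
c=snap('top');s=snap('scene')
cv2.imwrite('pics/b9.png',cv2.resize(np.hstack([c['pixels'][180:260,360:460],s['pixels'][180:260,300:400]]),None,fx=4,fy=4,interpolation=cv2.INTER_CUBIC))
O=np.array([.5723,.0437]); a=np.radians(4.04);ex=np.array([np.cos(a),np.sin(a)]);ey=np.array([-ex[1],ex[0]])
P=O+.014*ex-.068*ey; print(P)
to([.46,-.2,.25],down(4.04),'via'); to([*P,.16],down(4.04),'above start')
E
```

```text
t 15.6 p [ 0.4463 -0.3015  0.1306] tx [ 0.573 -0.043 -0.818] ty [ 0.816 -0.056  0.575] F [ 0.4 -1.3 -3.4] open 0.277 q [-1.14 -0.01  2.18  0.77  0.81 -1.57]
tool F [ 3.06374434 -1.57067059  1.29994822] M [-0.01497002  0.02484044 -0.65165591]
[ 0.59105601 -0.02314469]
via rot [-0.1362, 0.0477, -0.6116] deg 36.0 shift [-94.2, 73.7, -102.2] dist 157.0
above start rot [-0.1362, 0.0477, -0.6116] deg 36.0 shift [46.7, 118.9, -288.3] dist 315.0
```

View pics/b9.png

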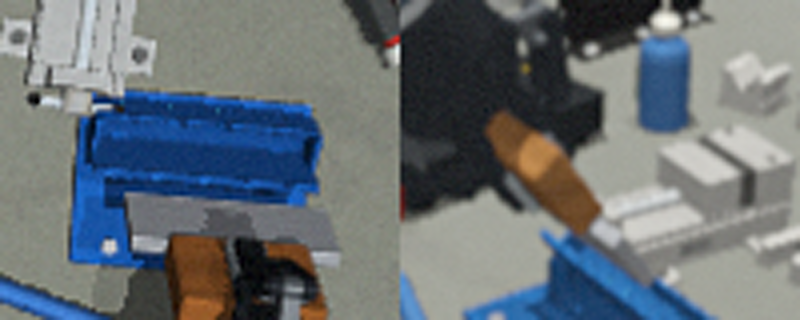

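Request:
servo_tool:
  targets:
    - [0, 0, 0, -18, 12, 0, -1]
    - [0, 0, 0, -42, 29, -5, -1]
    - [-0.02, 0.007, -0.09, -62, 45, -18, -1]
    - [-0.05, 0.017, -0.22, -75, 57, -36, -1]
    - [-0.08, 0.028, -0.36, -84, 65, -56, -1]
    - [-0.11, 0.038, -0.5, -90, 70, -76, -1]
    - [-0.136, 0.048, -0.61, -93, 73, -93, -1]
    - [-0.136, 0.048, -0.612, -94, 74, -102, -1]

```text
time_s: 16.7
eef_pos: [0.4618, -0.199, 0.2497]
eef_rot: [0.518, 0.482, 0.518, -0.481]
wrist_force: [-0.8, 1.0, -3.0]
opening: 0.274
```

```bash
python3 - <<'E'
from h import *
st()
P=[0.591,-.0231]
to([*P,.13],down(4.04),'above start')
E
```

```text
t 16.7 p [ 0.4618 -0.199   0.2497] tx [-0.     0.001 -1.   ] ty [ 0.997  0.073 -0.   ] F [-0.8  1.  -3. ] open 0.274 q [-0.64  0.    1.76  0.    1.38 -0.72]
above start rot [0.0025, -0.0014, 0.0] deg 0.2 shift [120.0, 141.7, -165.8] dist 249.0
```

Request:
servo_tool:
  targets:
    - [0, 0, 0, 8, 15, -18, -1]
    - [0, 0, 0, 22, 40, -46, -1]
    - [0, 0, 0, 40, 68, -79, -1]
    - [0, 0, 0, 60, 96, -112, -1]
    - [0, 0, 0, 80, 120, -140, -1]
    - [0, 0, 0, 98, 136, -159, -1]
    - [0, 0, 0, 108, 141, -165, -1]
    - [0, 0, 0, 110, 142, -166, -1]

```text
time_s: 17.7
eef_pos: [0.5904, -0.0231, 0.139]
eef_rot: [0.517, 0.482, 0.519, -0.481]
wrist_force: [-0.3, 0.0, -2.9]
opening: 0.275
```

```bash
python3 - <<'E'
from h import *
st()
c=snap('top');s=snap('scene')
x0,y0=270,140;f=8
im=cv2.resize(s['pixels'][y0:y0+75,x0:x0+95],None,fx=f,fy=f,interpolation=cv2.INTER_CUBIC)
o,p,R=pose()
for d in (.052,.056,.060):
  for u in proj(s,[p+R@np.array([d,-.005,w]) for w in (-.06,.06)]):
    cv2.circle(im,tuple(int(round(v)) for v in ((u-[x0,y0]+.5)*f-.5)),3,(0,255,0),1)
cv2.imwrite('pics/c1.png',im)
cv2.imwrite('pics/c1t.png',cv2.resize(c['pixels'][140:240,210:340],None,fx=5,fy=5,interpolation=cv2.INTER_CUBIC))
E
```

```text
t 17.7 p [ 0.5904 -0.0231  0.139 ] tx [-0.002  0.002 -1.   ] ty [ 0.997  0.073 -0.001] F [-0.3  0.  -2.9] open 0.275 q [-0.24  0.31  1.64  0.    1.19 -0.31]
```

View pics/c1.png

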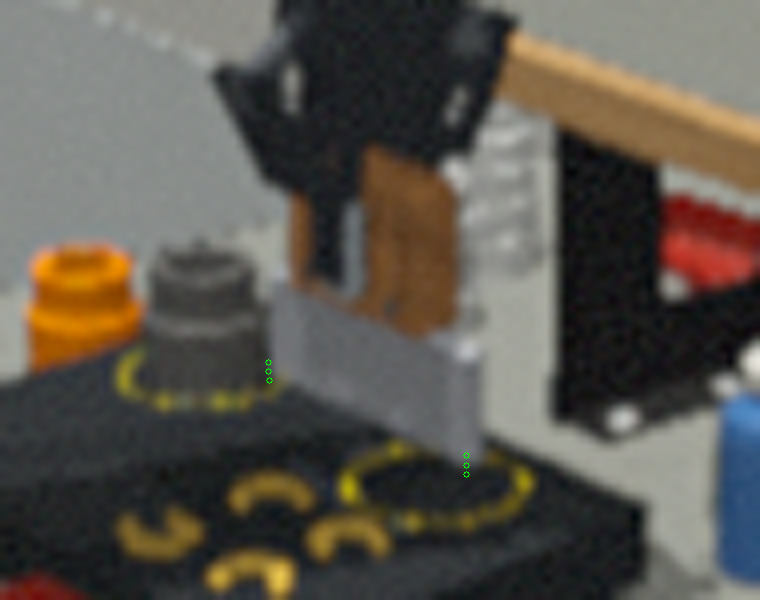

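View pics/c1t.png

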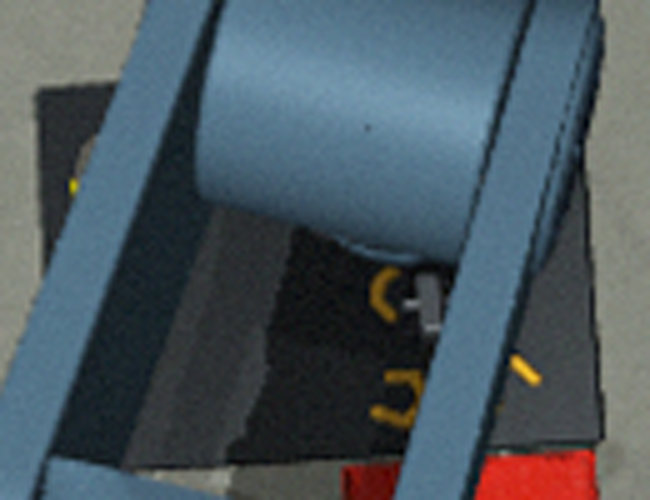

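Request:
servo_tool:
  targets:
    - [0, 0, 0, 6, 0, 0, -1]
    - [0, 0, 0, 16, 0, 0, -1]
    - [0, 0, 0, 26, 0, 0, -1]
    - [0, 0, 0, 32, 0, 0, -1]
    - [0, 0, 0, 34, 0, 0, -1]
    - [0, 0, 0, 35, 0, 0, -1]
    - [0, 0, 0, 35.5, 0, 0, -1]
    - [0, 0, 0, 35.5, 0, 0, -1]

```text
time_s: 18.8
eef_pos: [0.5912, -0.0237, 0.1049]
eef_rot: [0.518, 0.482, 0.518, -0.481]
wrist_force: [0.5, 0.3, -2.4]
opening: 0.274
```

```bash
python3 - <<'E'
from h import *
st()
s=snap('scene')
cv2.imwrite('pics/c2.png',cv2.resize(s['pixels'][150:225,270:365],None,fx=8,fy=8,interpolation=cv2.INTER_CUBIC))
E
```

```text
t 18.8 p [ 0.5912 -0.0237  0.1049] tx [ 0.001  0.001 -1.   ] ty [0.997 0.072 0.001] F [ 0.5  0.3 -2.4] open 0.274 q [-0.24  0.36  1.66  0.    1.12 -0.31]
```

View pics/c2.png

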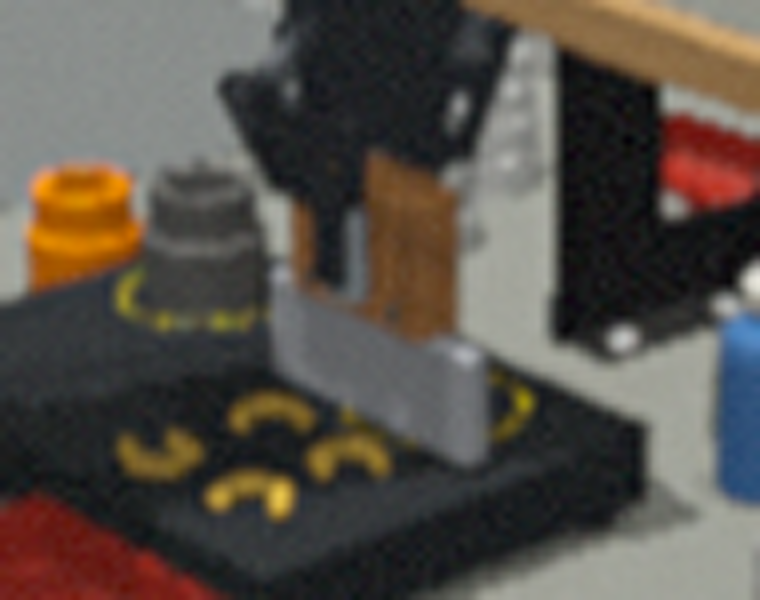

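Close to the plate and behind the chips; probe down gently.

Request:
servo_tool:
  targets:
    - [0, 0, 0, 0.5, 0, 0, -1]
    - [0, 0, 0, 1, 0, 0, -1]
    - [0, 0, 0, 1.5, 0, 0, -1]
    - [0, 0, 0, 2, 0, 0, -1]
    - [0, 0, 0, 2.5, 0, 0, -1]
    - [0, 0, 0, 3, 0, 0, -1]
    - [0, 0, 0, 3.5, 0, 0, -1]
    - [0, 0, 0, 4, 0, 0, -1]

```text
time_s: 19.85
eef_pos: [0.5912, -0.0237, 0.1009]
eef_rot: [0.518, 0.482, 0.518, -0.481]
wrist_force: [0.5, -0.1, -2.9]
opening: 0.274
```

```bash
python3 - <<'E'
from h import *
st()
E
```

```text
t 19.85 p [ 0.5912 -0.0237  0.1009] tx [ 0.001  0.001 -1.   ] ty [0.997 0.072 0.001] F [ 0.5 -0.1 -2.9] open 0.274 q [-0.24  0.36  1.66  0.    1.11 -0.31]
```

Request:
servo_tool:
  targets:
    - [0, 0, 0, 0.5, 0, 0, -1]
    - [0, 0, 0, 1, 0, 0, -1]
    - [0, 0, 0, 1.5, 0, 0, -1]
    - [0, 0, 0, 2, 0, 0, -1]
    - [0, 0, 0, 2.5, 0, 0, -1]
    - [0, 0, 0, 2.5, 0, 0, -1]
    - [0, 0, 0, 2.5, 0, 0, -1]
    - [0, 0, 0, 2.5, 0, 0, -1]

```text
time_s: 20.85
eef_pos: [0.5913, -0.0238, 0.0995]
eef_rot: [0.518, 0.482, 0.518, -0.481]
wrist_force: [-4.5, 0.5, 6.6]
opening: 0.272
```

```bash
python3 - <<'E'
from h import *
st()
a=np.radians(4.04)
o,p,R=pose(); d=-np.array([np.cos(a),np.sin(a),0]); print('dir tool',R.T@d)
O=np.array([.5723,.0437,0]); print('plate x,y',-(p-O)@d,(p-O)@np.array([-np.sin(a),np.cos(a),0]))
E
```

```text
t 20.85 p [ 0.5913 -0.0238  0.0995] tx [ 0.001  0.001 -1.   ] ty [0.997 0.072 0.001] F [-4.5  0.5  6.6] open 0.272 q [-0.24  0.36  1.66  0.    1.11 -0.31]
dir tool [-9.47954963e-04 -9.99998130e-01 -1.68563412e-03]
plate x,y 0.014218438522158457 -0.06867789751287875
```

Request:
servo_tool:
  targets:
    - [0, 0, 0, -1.4, 0, 0, -1]
    - [0, 0, 0, -1.4, -3, 0, -1]
    - [0, 0, 0, -1.4, -9, 0, -1]
    - [0, 0, 0, -1.4, -18, 0, -1]
    - [0, 0, 0, -1.4, -28, 0, -1]
    - [0, 0, 0, -1.4, -38, 0, -1]
    - [0, 0, 0, -1.4, -48, 0, -1]
    - [0, 0, 0, -1.4, -58, 0, -1]

```text
time_s: 21.85
eef_pos: [0.5328, -0.0281, 0.101]
eef_rot: [0.518, 0.482, 0.518, -0.481]
wrist_force: [-0.1, 0.6, -4.3]
opening: 0.269
```

```bash
python3 - <<'E'
from h import *
st()
s=snap('scene')
cv2.imwrite('pics/c3.png',cv2.resize(s['pixels'][150:240,250:365],None,fx=6.5,fy=6.5,interpolation=cv2.INTER_CUBIC))
E
```

```text
t 21.85 p [ 0.5328 -0.0281  0.101 ] tx [ 0.001  0.001 -1.   ] ty [0.997 0.072 0.001] F [-0.1  0.6 -4.3] open 0.269 q [-0.28  0.25  1.82  0.    1.08 -0.35]
```

View pics/c3.png

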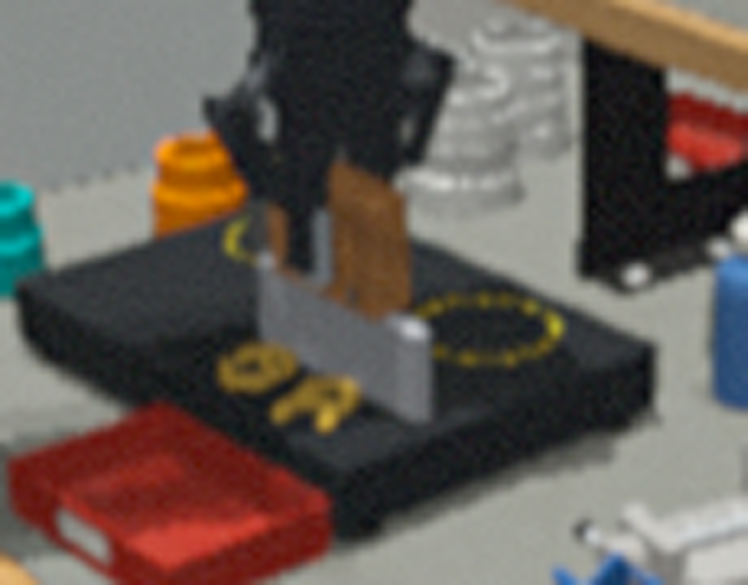

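Request:
servo_tool:
  targets:
    - [0, 0, 0, 0.4, -5, 0, -1]
    - [0, 0, 0, 0.4, -12, 0, -1]
    - [0, 0, 0, 0.4, -19, 0, -1]
    - [0, 0, 0, 0.4, -26, 0, -1]
    - [0, 0, 0, 0.4, -33, 0, -1]
    - [0, 0, 0, 0.4, -40, 0, -1]
    - [0, 0, 0, 0.4, -47, 0, -1]
    - [0, 0, 0, 0.4, -54, 0, -1]

```text
time_s: 22.9
eef_pos: [0.4771, -0.0318, 0.1002]
eef_rot: [0.517, 0.482, 0.518, -0.481]
wrist_force: [0.4, 0.4, -3.4]
opening: 0.273
```

Request:
servo_tool:
  targets:
    - [0, 0, 0, 0, -6, 0, -1]
    - [0, 0, 0, 0, -12, 0, -1]
    - [0, 0, 0, 0, -18, 0, -1]
    - [0, 0, 0, 0, -24, 0, -1]
    - [0, 0, 0, 0, -30, 0, -1]
    - [0, 0, 0, 0, -36, 0, -1]
    - [0, 0, 0, 0, -40, 0, -1]
    - [0, 0, 0, 0, -40, 0, -1]

```text
time_s: 23.9
eef_pos: [0.437, -0.0347, 0.1003]
eef_rot: [0.517, 0.482, 0.518, -0.482]
wrist_force: [0.1, 0.3, -3.1]
opening: 0.276
```

```bash
python3 - <<'E'
from h import *
st()
s=snap('scene');c=snap('top')
cv2.imwrite('pics/c4.png',cv2.resize(s['pixels'][150:240,240:355],None,fx=6.5,fy=6.5,interpolation=cv2.INTER_CUBIC))
E
```

```text
t 23.9 p [ 0.437  -0.0347  0.1003] tx [-0.001  0.001 -1.   ] ty [ 0.997  0.072 -0.001] F [ 0.1  0.3 -3.1] open 0.276 q [-0.35  0.05  2.05  0.    1.05 -0.42]
```

View pics/c4.png

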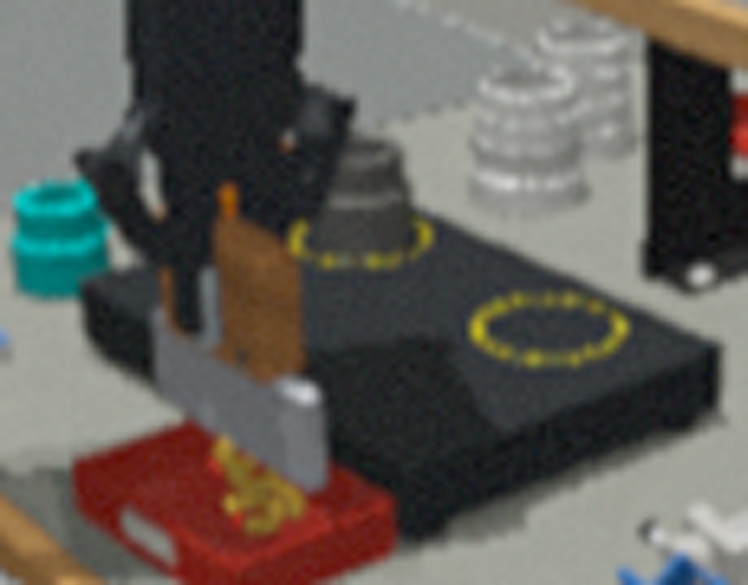

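```bash
python3 - <<'E'
from h import *
S=np.load('seat.npz');p,R=S['p'],S['R']
to([.46,-.2,.25],down(-4.14),'via'); to(p-.1*R[:,0],R,'pre')
E
```

```text
via rot [0.1445, -0.0012, 0.0005] deg 8.3 shift [-149.8, 10.6, 166.2] dist 224.0
pre rot [0.1375, -0.0475, 0.6113] deg 36.0 shift [-50.3, -24.1, 264.4] dist 270.0
```

Request:
servo_tool:
  targets:
    - [0, 0, 0, -12, 0, 0, -1]
    - [0, 0, 0, -35, 0, 0, -1]
    - [0, 0, 0, -65, 0, 3, -1]
    - [0, 0, 0, -95, 0, 15, -1]
    - [0, 0, 0, -120, 2, 35, -1]
    - [0, 0, 0, -138, 4, 65, -1]
    - [0, 0, 0, -147, 8, 100, -1]
    - [0, 0, 0, -150, 10, 125, -1]

```text
time_s: 25.0
eef_pos: [0.4572, -0.1606, 0.2521]
eef_rot: [0.518, 0.482, 0.517, -0.481]
wrist_force: [0.6, -0.5, -3.3]
opening: 0.272
```

```bash
python3 - <<'E'
from h import *
st()
s=snap('scene');c=snap('top')
cv2.imwrite('pics/c5.png',cv2.resize(np.hstack([s['pixels'][180:260,230:330],c['pixels'][190:270,250:350]]),None,fx=4,fy=5,interpolation=cv2.INTER_CUBIC))
S=np.load('seat.npz');p,R=S['p'],S['R']
to(p-.12*R[:,0],R,'pre120'); to(p-.075*R[:,0],R,'pre75')
E
```

```text
t 25.0 p [ 0.4572 -0.1606  0.2521] tx [ 0.002 -0.    -1.   ] ty [0.997 0.072 0.002] F [ 0.6 -0.5 -3.3] open 0.272 q [-0.58 -0.05  1.8   0.    1.38 -0.66]
pre120 rot [0.1358, -0.0449, 0.6096] deg 35.9 shift [85.0, -45.7, 135.1] dist 166.0
pre75 rot [0.1358, -0.0449, 0.6096] deg 35.9 shift [121.9, -20.2, 138.8] dist 186.0
```

View pics/c5.png

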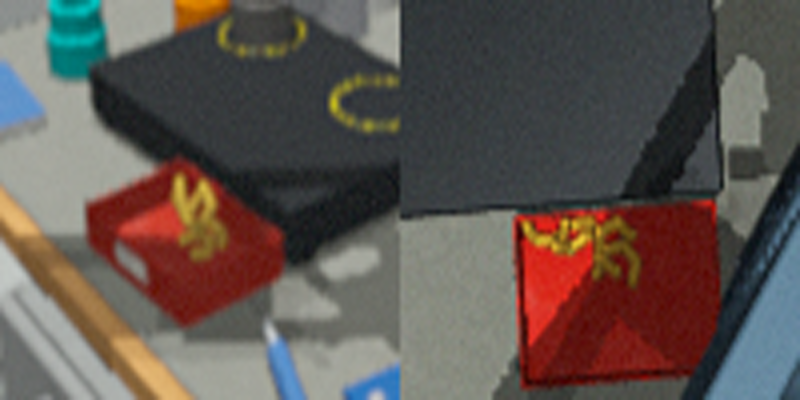

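Request:
servo_tool:
  targets:
    - [0.01, -0.003, 0.05, 2, -6, 15, -1]
    - [0.03, -0.01, 0.15, 6, -14, 40, -1]
    - [0.055, -0.018, 0.26, 14, -22, 65, -1]
    - [0.08, -0.027, 0.37, 28, -30, 90, -1]
    - [0.105, -0.035, 0.47, 46, -37, 110, -1]
    - [0.125, -0.042, 0.56, 64, -42, 125, -1]
    - [0.136, -0.045, 0.61, 79, -45, 133, -1]
    - [0.136, -0.045, 0.61, 85, -45.7, 135, -1]

```text
time_s: 26.1
eef_pos: [0.4202, -0.2985, 0.1656]
eef_rot: [0.615, 0.638, 0.304, -0.349]
wrist_force: [-0.2, -0.3, -2.8]
opening: 0.269
```

```bash
python3 - <<'E'
from h import *
st()
s=snap('scene');c=snap('top')
cv2.imwrite('pics/d1.png',cv2.resize(np.hstack([s['pixels'][160:260,280:380],c['pixels'][180:280,350:450]]),None,fx=4,fy=4,interpolation=cv2.INTER_CUBIC))
cv2.imwrite('pics/d2.png',cv2.resize(c['pixels'][220:275,270:340],None,fx=11,fy=10,interpolation=cv2.INTER_CUBIC))
S=np.load('seat.npz');p,R=S['p'],S['R']
to(p-.075*R[:,0],R,'pre75'); to(p-.04*R[:,0],R,'pre40'); to(p,R,'seat')
E
```

```text
t 26.1 p [ 0.4202 -0.2985  0.1656] tx [ 0.572 -0.041 -0.819] ty [ 0.817 -0.059  0.574] F [-0.2 -0.3 -2.8] open 0.269 q [-1.2  -0.14  2.2   0.71  0.92 -1.53]
pre75 rot [-0.0002, -0.0009, 0.0009] deg 0.1 shift [44.9, 0.1, 0.6] dist 45.0
pre40 rot [-0.0002, -0.0009, 0.0009] deg 0.1 shift [79.9, 0.2, 0.7] dist 80.0
seat rot [-0.0002, -0.0009, 0.0009] deg 0.1 shift [119.9, 0.2, 0.7] dist 120.0
```

View pics/d1.png

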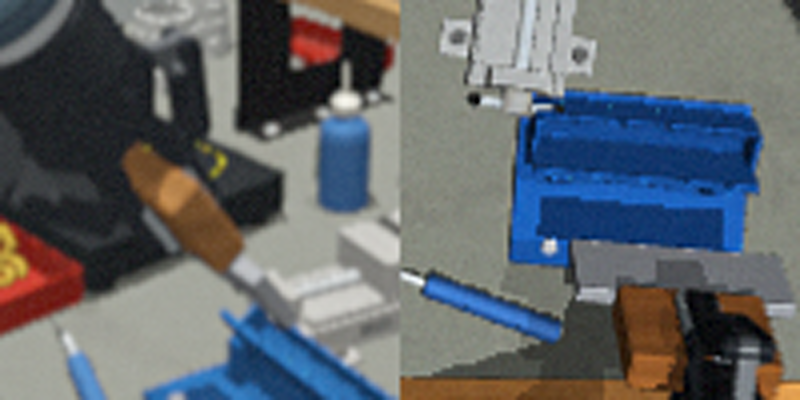

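View pics/d2.png

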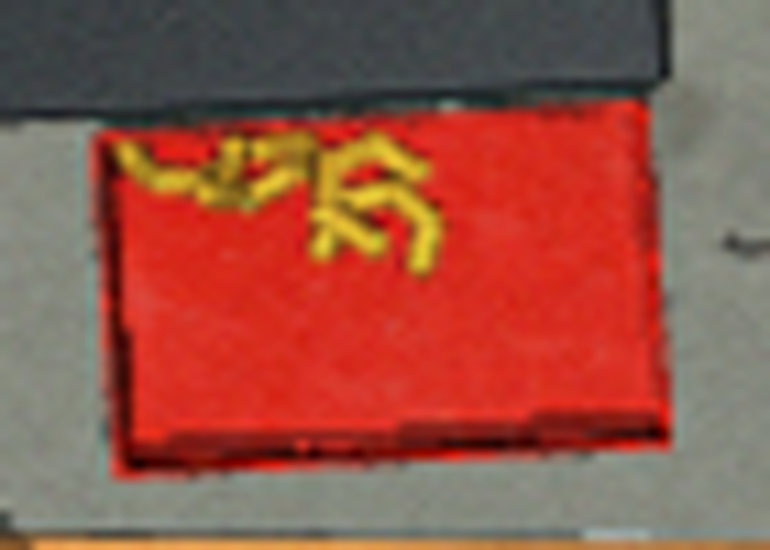

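Request:
servo_tool:
  targets:
    - [0, 0, 0, 6, 1, 0.6, -1]
    - [0, 0, 0, 17, 1.5, 0.6, -1]
    - [0, 0, 0, 29, 2, 0.6, -1]
    - [0, 0, 0, 41, 2, 0.6, -1]
    - [0, 0, 0, 53, 2, 0.6, -1]
    - [0, 0, 0, 64, 2, 0.6, -1]
    - [0, 0, 0, 73, 2, 0.6, -1]
    - [0, 0, 0, 80, 2, 0.7, -1]

```text
time_s: 27.2
eef_pos: [0.4687, -0.303, 0.1016]
eef_rot: [0.616, 0.638, 0.304, -0.349]
wrist_force: [0.3, 0.2, -3.4]
opening: 0.275
```

```bash
python3 - <<'E'
from h import *
st(); o,p0,R0=pose(); print('tool F',R0.T@o['wrist_force'])
s=snap('scene');c=snap('top')
cv2.imwrite('pics/d3.png',cv2.resize(np.hstack([s['pixels'][180:280,290:390],c['pixels'][180:280,350:450]]),None,fx=4,fy=4,interpolation=cv2.INTER_CUBIC))
S=np.load('seat.npz');p,R=S['p'],S['R']
to(p,R,'seat')
E
```

```text
t 27.2 p [ 0.4687 -0.303   0.1016] tx [ 0.572 -0.042 -0.819] ty [ 0.817 -0.057  0.574] F [ 0.3  0.2 -3.4] open 0.275 q [-1.08  0.09  2.15  0.82  0.73 -1.6 ]
tool F [ 2.93752888 -1.73971418 -0.1845067 ]
seat rot [-0.0005, -0.0017, 0.0014] deg 0.1 shift [39.3, -1.5, 0.3] dist 39.0
```

View pics/d3.png

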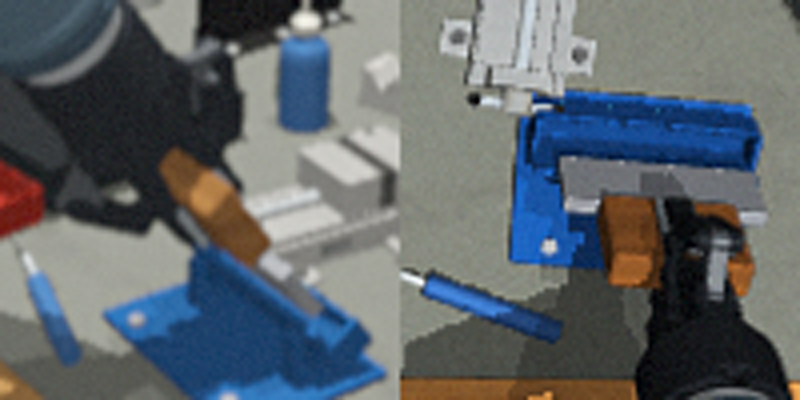

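Request:
servo_tool:
  targets:
    - [0, 0, 0, 5, 0, 0.3, -1]
    - [0, 0, 0, 12, 0, 0.3, -1]
    - [0, 0, 0, 19, 0, 0.3, -1]
    - [0, 0, 0, 26, 0, 0.3, -1]
    - [0, 0, 0, 32, -0.5, 0.3, -1]
    - [0, 0, 0, 35, -1, 0.3, -1]
    - [0, 0, 0, 36.5, -1.3, 0.3, -1]
    - [0, 0, 0, 37.5, -1.5, 0.3, -1]

```text
time_s: 28.3
eef_pos: [0.4888, -0.3046, 0.0699]
eef_rot: [0.616, 0.638, 0.304, -0.349]
wrist_force: [0.9, 0.1, -2.7]
opening: 0.275
```

```bash
python3 - <<'E'
from h import *
st(); o,p0,R0=pose(); print('tool F',R0.T@o['wrist_force'],'M',R0.T@o['torque'])
S=np.load('seat.npz');p,R=S['p'],S['R']
to(p,R,'seat')
E
```

```text
t 28.3 p [ 0.4888 -0.3046  0.0699] tx [ 0.572 -0.041 -0.819] ty [ 0.817 -0.057  0.573] F [ 0.9  0.1 -2.7] open 0.275 q [-1.04  0.2   2.12  0.89  0.65 -1.65]
tool F [ 2.6801592 -0.7973633 -0.1997356] M [ 3.76852697e-02 -1.89158736e-04 -6.98975312e-01]
seat rot [-0.0005, -0.0016, 0.0014] deg 0.1 shift [1.8, 0.0, -0.0] dist 2.0
```

Request:
servo_tool:
  targets:
    - [0, 0, 0, 0.5, 0, 0, -1]
    - [0, 0, 0, 1, 0, 0, -1]
    - [0, 0, 0, 1.5, 0, 0, -1]
    - [0, 0, 0, 2, 0, 0, -1]
    - [0, 0, 0, 2.3, 0, 0, -1]
    - [0, 0, 0, 2.3, -0.2, 0, -1]
    - [0, 0, 0, 2.3, -0.2, 0, -1]
    - [0, 0, 0, 2.3, -0.2, 0, -1]

```text
time_s: 29.3
eef_pos: [0.4901, -0.3048, 0.0685]
eef_rot: [0.616, 0.638, 0.304, -0.348]
wrist_force: [-4.6, 2.6, 4.5]
opening: 0.271
```

```bash
python3 - <<'E'
from h import *
st(); o,p0,R0=pose(); print('tool F',R0.T@o['wrist_force'],'M',R0.T@o['torque'])
S=np.load('seat.npz');p,R=S['p'],S['R']
to(p,R,'seat')
E
```

```text
t 29.3 p [ 0.4901 -0.3048  0.0685] tx [ 0.573 -0.041 -0.819] ty [ 0.817 -0.057  0.574] F [-4.6  2.6  4.5] open 0.271 q [-1.04  0.2   2.12  0.9   0.65 -1.66]
tool F [-6.42884665 -1.37701456 -2.24985337] M [ 0.04477358  0.26922869 -0.62095529]
seat rot [-0.0002, -0.0015, 0.0006] deg 0.1 shift [-0.2, -0.3, -0.2] dist 0.0
```

Request:
servo_tool:
  targets:
    - [0, 0, 0, 0, -0.6, 0, -1]
    - [0, 0, 0, 0, -1, 0, -1]
    - [0, 0, 0, 0, -1, 0, -0.45]
    - [0, 0, 0, 0, -0.5, 0, -0.4]
    - [0, 0, 0, 0, -0.5, 0, -0.3]
    - [0, 0, 0, 0, -0.5, 0, 0.1]
    - [0, 0, 0, 0, -0.5, 0, 0.6]
    - [0, 0, 0, 0, -0.5, 0, 1]

```text
time_s: 30.3
eef_pos: [0.4896, -0.3048, 0.0682]
eef_rot: [0.616, 0.638, 0.304, -0.348]
wrist_force: [0.3, -0.0, -0.2]
opening: 0.946
```

```bash
python3 - <<'E'
from h import *
st()
s=snap('scene');c=snap('top')
cv2.imwrite('pics/d4.png',cv2.resize(np.hstack([s['pixels'][180:280,290:390],c['pixels'][180:280,350:450]]),None,fx=4,fy=4,interpolation=cv2.INTER_CUBIC))
E
```

```text
t 30.3 p [ 0.4896 -0.3048  0.0682] tx [ 0.572 -0.041 -0.819] ty [ 0.817 -0.057  0.574] F [ 0.3 -0.  -0.2] open 0.946 q [-1.04  0.2   2.12  0.9   0.65 -1.66]
```

View pics/d4.png

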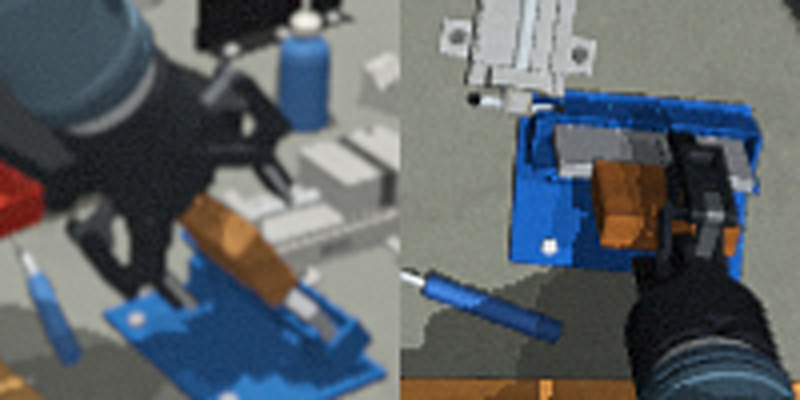

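Released; back out along the slope and then clear to the side.

Request:
servo_tool:
  targets:
    - [0, 0, 0, -4, 0, 0, 1]
    - [0, 0, 0, -16, 0, 0, 1]
    - [0, 0, 0, -35, 0, 0, 1]
    - [0, 0, 0, -58, 0, 0, 1]
    - [0, 0, 0, -82, 0, 0, 1]
    - [0, 0, 0, -106, 0, 0, 1]
    - [0, 0, 0, -125, 5, 0, 1]
    - [0, 0, 0, -140, 15, 0, 1]

```text
time_s: 31.4
eef_pos: [0.4209, -0.3, 0.1926]
eef_rot: [0.616, 0.638, 0.303, -0.349]
wrist_force: [0.7, 0.1, 0.3]
opening: 1.001
```

```bash
python3 - <<'E'
from h import *
st()
to([.3,-.35,.4],down(-60)); to([.33,-.30,.38],pose()[2])
E
```

```text
t 31.4 p [ 0.4209 -0.3     0.1926] tx [ 0.572 -0.043 -0.819] ty [ 0.817 -0.057  0.574] F [0.7 0.1 0.3] open 1.001 q [-1.2  -0.18  2.18  0.68  0.97 -1.47]
 rot [0.945, -0.2958, -0.5625] deg 65.2 shift [-236.9, 23.1, 59.0] dist 245.0
 rot [0.0, 0.0, 0.0] deg 0.0 shift [-205.5, 33.3, 7.0] dist 208.0
```

Request:
servo_tool:
  targets:
    - [0, 0, 0, -20, 14, 2, 1]
    - [0, 0, 0, -50, 30, 5, 1]
    - [0, 0, -0.1, -80, 40, 10, 1]
    - [0, 0, -0.2, -110, 40, 20, 1]
    - [0, 0, -0.3, -140, 38, 30, 1]
    - [0, 0, -0.4, -165, 35, 40, 1]
    - [0, 0, -0.5, -180, 33, 50, 1]
    - [0, 0, -0.55, -190, 33, 50, 1]

```text
time_s: 32.4
eef_pos: [0.3347, -0.3441, 0.3687]
eef_rot: [0.498, 0.531, 0.465, -0.505]
wrist_force: [0.0, 0.8, 0.2]
opening: 0.998
```

```bash
python3 - <<'E'
from h import *
st()
s=snap('scene','e_s.png');c=snap('top','e_t.png')
cv2.imwrite('pics/e1.png',cv2.resize(np.hstack([s['pixels'][150:290,240:390],c['pixels'][140:280,220:450]]),None,fx=2.1,fy=2.1,interpolation=cv2.INTER_CUBIC))
t0=cv2.imread('pics/top0.png')
cv2.imwrite('pics/e2.png',cv2.resize(np.hstack([t0[190:260,370:450],c['pixels'][190:260,370:450]]),None,fx=5,fy=5,interpolation=cv2.INTER_CUBIC))
d=cv2.absdiff(t0,c['pixels']).max(2)>50
n,l,stt,ce=cv2.connectedComponentsWithStats(d.astype(np.uint8))
for i in range(1,n):
    if stt[i,4]>6: print(stt[i],ce[i].round(0))
E
```

```text
t 32.4 p [ 0.3347 -0.3441  0.3687] tx [ 0.058 -0.008 -0.998] ty [ 0.996 -0.073  0.059] F [0.  0.8 0.2] open 0.998 q [-1.08 -0.16  1.68  0.05  1.59 -1.01]
[225 165  12  18  40] [229. 172.]
[238 171   6  12  21] [241. 177.]
[284 193  11  11  47] [288. 197.]
[304 192  12  12  59] [308. 197.]
[306 211  12  12  51] [310. 215.]
[284 214  12  12  63] [290. 219.]
[ 294  223  157   59 2725] [385. 261.]
[280 233  30  15 202] [298. 238.]
[204 260  57  20 581] [233. 272.]
[  476   286   164   114 10770] [551. 361.]
[266 301   3   3   7] [267. 302.]
[264 310   4  24  61] [266. 321.]
[  0 339   9  12  73] [  3. 343.]
[ 142  339  120   61 4327] [210. 376.]
[  0 357  47  22 333] [ 30. 366.]
[269 357  18  10 112] [278. 360.]
[301 358  32  30 483] [319. 370.]
[  0 378  14  11  57] [  6. 383.]
[263 384   5   9  24] [265. 388.]
[252 388  10  12  70] [258. 395.]
[317 388   5   9  33] [319. 392.]
```

View pics/e1.png

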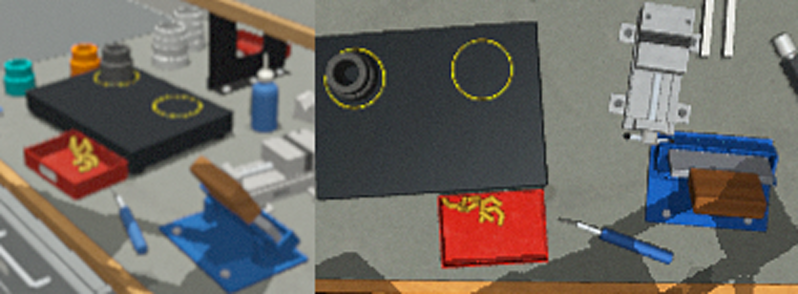

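View pics/e2.png

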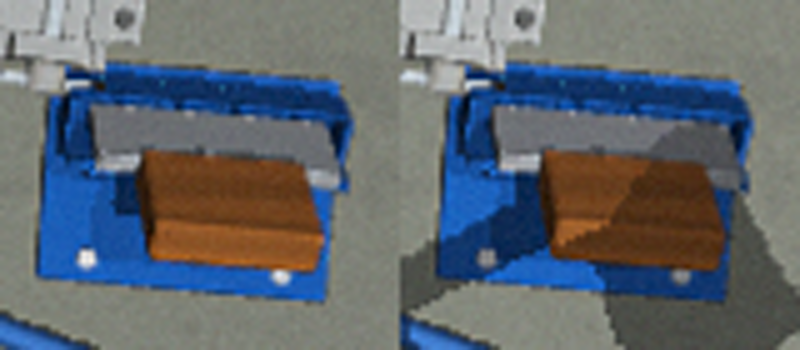

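```bash
python3 -c "
from bench import ctrl; print(ctrl.hand_in())"
```

```text
the job is handed in; nothing more can be done
None
```

The job is done in the order asked and handed in at about 32.5 s of the 64 s allowed.

- **Master:** I gripped the dark master by its upper land and slid it along the plate to the empty ring, with light downward pressure so it was not lifted. An overlay on the top view shows it about 1–2 mm from the ring's centre, towards the robot's right. I left it there.
- **Chips:** One sweep of the scraper blade, about 1 mm above the plate, took all four chips over the front edge. The last pictures show them piled in the tray against the plate-side wall, with the plate clear.
- **Scraper:** It went back into its rest within about 0.3 mm of the position where I gripped it. Foot contact was felt before I let go, and the before and after top views match.
- **Bystanders:** The oil bottle and the deburring tool, and the orange and turquoise look-alikes, look unmoved. I never clearly identified the plug gauge in the pictures, so I did not check it separately, but nothing was touched outside the work area.

The highest wrist force I read was about 10 N.

Two measurements disagreed:
- **Scraper position:** The seat worked out from the rest's base differed by about 8 mm from the camera estimate of the handle, and by about 4 mm from where the grip found it. I used the gripped pose to put it back.
- **Master height view:** The scene camera placed the master up to 10 mm from the top view at first. I trusted the top view, and the grasp then came out centred.

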